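# Load the drying drawer

## Robot

A 6-joint arm with a two-finger parallel gripper is mounted at the origin on the work surface. World frame = base frame: x ahead of the robot, y to its left, z up, the work surface at z = 0. Lengths are in m, angles in rad, forces in N, time in s.
With the tool pointing down it reaches from about 0.425 to 0.95 m from the base axis. Payload 3.5 kg.
Tool frame: the origin (TCP) lies midway between the tips of the shut fingers; the grasp point (between the pads) lies 19 mm behind it; z points along the fingers, y is the line along which they close (so a half turn about z gives the same grasp; the last joint's range is limited). The gripper opens to 85 mm and grips with 20 to 120 N. Pads are 22 mm wide; open, the fingers measure 114 mm over their backs; the gripper's body (76 mm by 85 mm) begins 54 mm behind the grasp point. The pads swing forward as they close: fully open they stand 13 mm farther back than shut.
Start: joints at [-1.405, 0.286, 1.577, -0, 1.279, -0.15], TCP at [0.21, -0.642, 0.2] pointing down, gripper open.
Joint ranges: [-2.77, 2.77], [-0.9, 2.22], [0.21, 2.48], [-1.53, 4.67], [0.24, 2.81], [-2.84, 2.84]. Speed limits (rad/s): [2.79, 2.79, 3.14, 3.14, 3.14, 3.14].

## Interface

Orientations are given as a unit quaternion [x, y, z, w].
In Python, from plant import ctrl gives the robot as it stands. The module is installed in compiled form; this text tells all that it offers.
- The arm moves only by the shell command python3 -m inch 'ROWS' [FORCE]. ROWS is JSON, a list of rows, each a list of 5 numbers: the closure, from 0 (fully open) to 1 (shut), then the shift along the tool's x, y, z in m, then the turn about the tool's z in degrees. A call has 1 to 5 rows; each row is the pose to reach, as a shift and turn from the pose commanded when the call began, along the tool's axes at that moment; what a row does not reach only later rows make up. A row lasts 1/12 s, in which the tool goes at most 41.7 mm and 7.16 degrees, less where a joint would pass 70% of its speed; a pose out of reach is approached as far as the arm can. A call with a gripper value outside its range is refused whole. The fingers move at their own pace and stop on an object; FORCE is the grip in N (left out, the last holds). Time passes only in rows, so rows that repeat a pose let the fingers close. It gives the time, the measured TCP pose, the force, the opening and the grip force at its end, in the units of the state.
- ctrl.get_state(): the state, without advancing time (a new reading comes with each control period).
- ctrl.read_camera(name): name is "side" or "top" or "wrist"; returns a dict with "pixels" (480x640x3 uint8, red, green, blue), "depth" (480x640 float32, m along the optical axis (not along the pixel's ray), 0 where there is no reading), "fx", "fy", "cx", "cy" (pixels), "xyz" and "rotation" of the camera in the world; the wrist camera has in their place "mount" (4x4, takes a point from camera to tool coordinates, whose origin is the TCP and whose axes are the flange's). Camera axes: x right, y down, z forward; pixel columns grow to the right and rows downward; lengths in m; the calibration is good to about 2 mm. The wrist camera is an equidistant fisheye: a pixel r from the principal point sees the ray r / f radians off the axis. A picture is of the moment at which its call begins: read the wrist's pose just before it.
- ctrl.sign_off(): hands the job in; it is judged then, once.
Trained networks look in a picture, given as the dict that the camera call returned (one of the last four; its "shot" number tells which), for a name from the list of things; names that differ only in an ending like _2 or _b are one class to them, and where a whole thing is asked for, a point or a joint stands for the part that bears it (a point fixed in the world has none). Each returns a list of dicts, best first, with "score" (0 to 1); they miss things now and then, are a little off and sometimes report something else, mostly with a low value. They report only what shows in the picture. A call takes as long as a camera call.
- ctrl.spot_in(query, picture): "at" ([column, row] in pixels, amid what is visible of it).
- ctrl.tip_of(query, picture): "at" ([column, row] in pixels: a listed point, or the origin of a listed thing).
The state is a dict: "time": time; "qpos": joint angles; "dq": joint speeds; "joint_efforts": joint torques, N m; "eef_pos": TCP position; "tcp_rot": TCP orientation; "contact_force": force on the tool from outside, world axes, zero at the start; "wrist_torque": the same for the moment, N m; "opening": opening from 0.0 (shut) to 1.0 (fully open); "finger_force": force on a finger pad.
Only numpy, scipy, OpenCV 4.12 (cv2) and the standard library are available. Lean on these libraries where they do the work, as an engineer would, in place of code of your own. Each camera call takes 0.05 s, during which the arm holds its last target. There are 200 camera calls.

## Task

Get the painted mosaic pieces drying. Shut the chest's left drawer, which was left open and locks the other one, then pull the right drawer well out, lay every D-shaped piece from the mat in it, flat on its floor, painted face up and not on top of one another, and shut that drawer fully with the pieces inside. On the control box slide the grip level with the brass tab, then fold the clear cover down and press until its catch holds it shut; leave the jars, pots, lid and brush as they are.

Things in the scene. Friction and masses are not known exactly. Their poses are not given: they have to be found in the camera images.
- chest: Fixed grey drying chest, 240 deep (own x) x 380 wide (own y) x 84 mm high; origin at the centre of its underside. Its front face lies at own x = -120 (drawer fronts stand 18 mm proud) and faces the robot (own -x); yaw varies. Drawers left (own +y) and right (own -y). Interlock: while one is open by more than about 6 mm the other cannot be pulled out more than about 8 mm.
- left_drawer (a joint): Opening of the left drawer in m: 0 shut, 0.17 fully out; slides along the chest's -x; stays where left, about 2 N to move, more if pulled fast over the first 3 cm, where it pushes the lock pin aside. Starts open by 0.11 to 0.165. It holds studio odds and ends; nothing goes in it.
- left_handle (a point): Centre of the left drawer's handle: a level steel bar along own y, 90 long, 11 mm thick, its axis 35 mm in front of the drawer's front panel, 72 mm above the table and 12 mm below the chest's top. Two thin posts 38 mm either side of the centre. Can be pinched from above. Axes as the chest's.
- right_drawer (a joint): Opening of the right drawer in m: 0 shut (start), 0.17 fully out; as the left drawer. Locked while the left is open.
- right_handle (a point): Centre of the right drawer's handle bar, same shape as the left one's.
- right_floor (a point): Centre of the right drawer's inner floor, 18 mm above the table; the floor inside measures 188 (own x) x 156 mm (own y), walls 44 mm high over it and 6 thick (front panel 64 over it); axes as the chest's. It is 153 mm behind the handle bar; open by q, its front part from own x = -94 mm to q - 100 mm is clear of the chest.
- control_box: Fixed dark steel control box to the right, 140 (own x) x 190 (own y) x 45 mm high panel; origin at the centre of its underside; yaw varies. A slider grip runs along own y in a track at own x = -10; a cover is hinged on a wall 36 mm high at the far (+x) side.
- fader (a joint): Slider position in m, 0 to 0.10, growing along the control box's +y; starts between 0 and 0.03, stays where left, about 1.5 N to move.
- fader_top (a point): Top centre of the slider's aluminium grip, a block 24 (x) x 18 (y) x 30 mm high standing on the panel; its top is 75 mm above the table. Axes as the control box's.
- tab: Fixed small brass pointer tab, 16 x 6 x 12 mm high, standing on the panel beside the track, 36 mm to the +x side of it; origin at the centre of its underside; axes as the control box's. Its own y shows where the slider's grip must stand: the grip's centre level with it along own y.
- cover (a joint): Angle of the clear cover in rad: 0 shut and held, opens up and away from the robot to 1.9; a weak spring (about 1 to 2 N at the edge) holds it open at about 1.75. Below about 0.045 a sprung catch at the front edge snaps over it (about 5 to 10 N at the edge) and holds it at 0; let go before that, it springs open again.
- cover_hinge (a point): Centre of the cover's hinge line, which runs along the control box's y, 81 mm above the table, 55 mm to the +x side of the box's centre. This point turns with the cover.
- cover_edge (a point): Middle of the cover's free edge, on the outer (upper) face, 100 mm from the hinge and 4 mm outside of the hinge plane. A clear plate 105 long x 170 wide x 4 mm with a 30 mm skirt and a black strip along the free edge; shut, it lies level, its outer face 85 mm above the table.
- piece1: D-shaped flat wooden piece, 52 (own x) x 38 (own y) x 12 mm thick, 30 g, painted face up (own z). The +x end is a half circle; the sides are straight and parallel, 38 mm apart, from x = -26 to +7 mm: grip it there, about x = -8. Origin at the middle of its underside. Lies on a card mat, 230 x 230 x 3 mm, at the left; None when absent (2 to 4 are there).
- piece2: D-shaped flat wooden piece, 52 (own x) x 38 (own y) x 12 mm thick, 30 g, painted face up (own z). The +x end is a half circle; the sides are straight and parallel, 38 mm apart, from x = -26 to +7 mm: grip it there, about x = -8. Origin at the middle of its underside. Lies on a card mat, 230 x 230 x 3 mm, at the left; None when absent (2 to 4 are there).
- piece3: D-shaped flat wooden piece, 52 (own x) x 38 (own y) x 12 mm thick, 30 g, painted face up (own z). The +x end is a half circle; the sides are straight and parallel, 38 mm apart, from x = -26 to +7 mm: grip it there, about x = -8. Origin at the middle of its underside. Lies on a card mat, 230 x 230 x 3 mm, at the left; None when absent (2 to 4 are there).
- piece4: D-shaped flat wooden piece, 52 (own x) x 38 (own y) x 12 mm thick, 30 g, painted face up (own z). The +x end is a half circle; the sides are straight and parallel, 38 mm apart, from x = -26 to +7 mm: grip it there, about x = -8. Origin at the middle of its underside. Lies on a card mat, 230 x 230 x 3 mm, at the left; None when absent (2 to 4 are there).
- jar: Bystander: green glass jar with white cap, 76 wide, 125 mm high, origin under it.
- pot1: Bystander: white pot, 64 wide, 55 mm high.
- pot2: Bystander: grey pot with white cap, 52 wide, 60 mm high.
- pot3: Bystander: small pot, 38 wide, 32 mm high, in front of the mat.
- pot_lid: Bystander: round white lid, 56 wide, 12 mm high, lying on the table.
- brush: Bystander: flat paint brush, 180 mm long, lying on the table; origin at its middle.

How it is judged:
By the outcome, as a careful person would: the job done as asked, in the order asked, and still so for the second after the job is handed in, with the robot touching nothing.
Of piece1, piece2, piece3, piece4 only 2 to 4 are there at a start; the rules pass over those that are not, and their reading is None.
At some moment in a run one of piece1, piece2, piece3, piece4 may be knocked a few centimetres aside while the robot is not near it.
Once in a run the grip may slacken for a moment while it holds something.
It also fails if it takes over 210 s, if anything falls off the work surface, if the arm or the gripper's body presses on something with over 40 N, if the wrist force passes 120 N, or if a joint passes its speed limit or range.

## Working session

There is one attempt and no reset: what is moved stays moved. The work goes in short steps, Python scripts to look and compute and a shell command to move; the robot and the scene stay as the last step left them, time stands still between calls to the robot, and variables do not carry over. Pictures are saved under pics/ and viewed, at most 14 in all, crops included, and the job is handed in when it is done.

```bash
mkdir -p pics; ls; cat > h.py <<'E'
import numpy as np, cv2
from scipy.spatial.transform import Rotation as R
from plant import ctrl
def cam(n):
    s=ctrl.get_state(); p=ctrl.read_camera(n); p['st']=s; return p
def save(p,f): cv2.imwrite('pics/'+f,cv2.cvtColor(p['pixels'],cv2.COLOR_RGB2BGR))
def pose(p):
    if 'mount' in p:
        M=np.array(p['mount']);T=np.eye(4);T[:3,:3]=R.from_quat(p['st']['tcp_rot']).as_matrix();T[:3,3]=p['st']['eef_pos']
        T=T@M; return T[:3,:3],T[:3,3]
    r=np.array(p['rotation']); 
    if r.size==4: r=R.from_quat(r.ravel()).as_matrix()
    return r.reshape(3,3),np.array(p['xyz'])
def ray(p,uv):
    x=(uv[0]-p['cx'])/p['fx'];y=(uv[1]-p['cy'])/p['fy']
    if 'mount' in p:
        r=np.hypot(x,y); d=np.array([x/r*np.sin(r),y/r*np.sin(r),np.cos(r)]) if r>1e-9 else np.array([0,0,1.])
    else: d=np.array([x,y,1.])
    A,o=pose(p); return o,A@d
def atz(p,uv,z):
    o,d=ray(p,uv); return o+d*(z-o[2])/d[2]
def atd(p,uv):
    u,v=int(round(uv[0])),int(round(uv[1])); w=p['depth'][max(v-1,0):v+2,max(u-1,0):u+2]; w=w[w>0]
    if not len(w): return None
    o,d=ray(p,uv); A,_=pose(p); return o+d*np.median(w)/(A[:,2]@d)
def tool():
    s=ctrl.get_state(); return np.array(s['eef_pos']),R.from_quat(s['tcp_rot']).as_matrix(),s
def go(x,y,z,yaw=None):
    """shift in tool axes to target and turn so tool y axis is along yaw (deg, mod 180)"""
    p,A,s=tool(); d=A.T@(np.array([x,y,z])-p); o='shift mm %s'%np.round(d*1000,1)
    if yaw is not None:
        c=np.degrees(np.arctan2(A[1,1],A[0,1])); t=-(yaw-c)  # tool z down: +turn = -world
        o+=' turn %.1f'%((t+90)%180-90)
    print(o,'q6 %.2f'%s['qpos'][5],'t %.1f'%s['time'])
E
python3 - <<'E'
from h import *
np.set_printoptions(precision=3,suppress=True)
p,A,s=tool(); print(p,A,s['time'],s['opening'])
for n in('top','side'):
    P=cam(n); save(P,n+'0.png'); print(n,P['xyz'],P['rotation'],P['fx'])
    for q in ['chest','left_handle','right_handle','right_floor','control_box','fader_top','tab','cover_hinge','cover_edge','piece1','jar','pot1','pot2','pot3','pot_lid','brush']:
        for r in ctrl.tip_of(q,P)[:5]:
            if r['score']>.3: print(q,np.round(r['at']),round(r['score'],2),atd(P,r['at']))
E
```

```text
pics
[ 0.21  -0.641  0.198] [[ 0.951  0.311 -0.   ]
 [ 0.311 -0.951  0.002]
 [ 0.    -0.002 -1.   ]] 0.0 0.9969498087868379
top [ 0.47  -0.026  1.271] [-0.701  0.712 -0.025  0.023] 525.0745846423006
chest [311. 137.] 0.6 [ 0.782 -0.022  0.085]
chest [347. 206.] 0.44 [ 0.624 -0.102  0.077]
left_handle [262. 262.] 0.58 [0.499 0.094 0.076]
right_handle [351. 204.] 0.73 [ 0.637 -0.117  0.   ]
right_handle [312. 142.] 0.59 [ 0.773 -0.023  0.084]
control_box [452. 250.] 0.71 [ 0.521 -0.347  0.044]
fader_top [482. 249.] 0.42 [ 0.52  -0.409  0.076]
tab [437. 243.] 0.55 [ 0.538 -0.313  0.047]
cover_edge [202. 275.] 0.69 [0.472 0.244 0.013]
cover_edge [471. 207.] 0.67 [ 0.604 -0.355  0.18 ]
piece1 [202. 227.] 0.9 [0.587 0.242 0.012]
piece1 [158. 278.] 0.84 [0.466 0.349 0.014]
piece1 [202. 273.] 0.75 [0.475 0.245 0.013]
piece1 [155. 225.] 0.72 [0.593 0.356 0.014]
jar [445. 170.] 0.88 [ 0.695 -0.318  0.121]
pot1 [156. 190.] 0.8 [0.669 0.341 0.06 ]
pot1 [196. 178.] 0.77 [0.698 0.248 0.054]
pot1 [224. 338.] 0.51 [0.325 0.189 0.032]
pot1 [441. 173.] 0.5 [ 0.693 -0.316  0.094]
pot2 [156. 190.] 0.8 [
[... 900 characters left out ...]
2 0.016]
piece1 [393. 326.] 0.52 [0.315 0.202 0.021]
piece1 [277. 322.] 0.51 [0.579 0.262 0.016]
jar [305. 203.] 0.87 [ 0.709 -0.307  0.031]
pot1 [222. 347.] 0.61 [0.662 0.375 0.018]
pot1 [227. 313.] 0.59 [0.697 0.282 0.031]
pot1 [395. 327.] 0.51 [0.311 0.199 0.017]
pot2 [222. 347.] 0.61 [0.662 0.375 0.018]
pot2 [227. 313.] 0.59 [0.697 0.282 0.031]
pot2 [395. 327.] 0.51 [0.311 0.199 0.017]
pot3 [222. 347.] 0.61 [0.662 0.375 0.018]
pot3 [227. 313.] 0.59 [0.697 0.282 0.031]
pot3 [395. 327.] 0.51 [0.311 0.199 0.017]
pot_lid [408. 246.] 0.77 [ 0.338 -0.171  0.006]
pot_lid [391. 327.] 0.56 [0.319 0.204 0.018]
brush [380. 393.] 0.77 [0.303 0.402 0.022]
brush [344. 186.] 0.56 [ 0.578 -0.335  0.096]
```

View pics/top0.png

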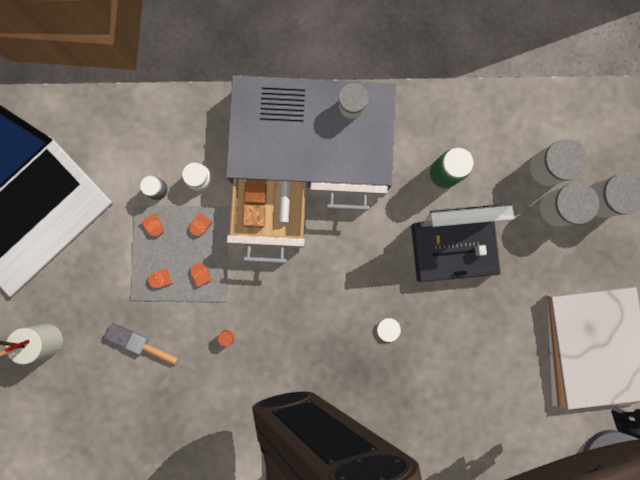

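View pics/side0.png

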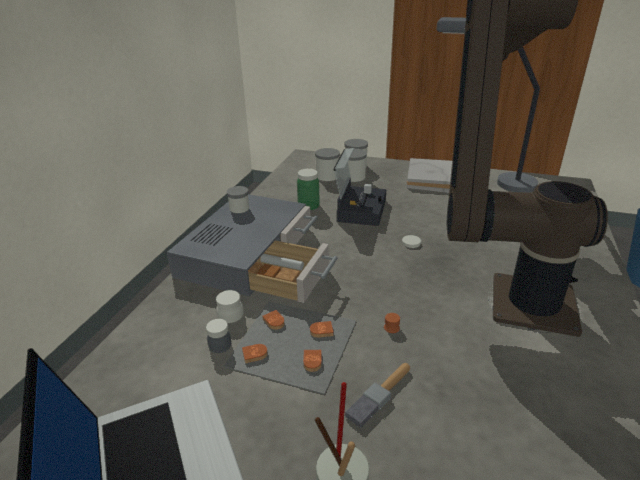

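```bash
cat >> h.py <<'E'
def cloud(p):
    v,u=np.mgrid[:480,:640]; d=p['depth']; A,o=pose(p)
    P=np.stack([(u-p['cx'])/p['fx']*d,(v-p['cy'])/p['fy']*d,d],-1)@A.T+o
    P[d<=0]=np.nan; return P
def rect(xy):
    (c,s,a)=cv2.minAreaRect((xy*1000).astype(np.float32)); return np.round(c,1),np.round(s,1),round(a,2)
E
python3 - <<'E'
from h import *
np.set_printoptions(precision=3,suppress=True)
P=cam('top');C=cloud(P);Z=C[...,2];I=P['pixels'].astype(int)
def box(u0,v0,u1,v1):
    m=np.zeros(Z.shape,bool);m[v0:v1,u0:u1]=1;return m
m=box(215,70,405,192)&(Z>.077)&(Z<.092); m=cv2.erode(m.astype(np.uint8),np.ones((5,5)))>0
print('chest',rect(C[m][:,:2]),np.median(Z[m]))
e=C[m][:,:2]
for n,b in(('L',box(235,245,300,270)),('R',box(322,192,378,215))):
    k=b&(Z>.055)&(Z<.085); print(n,rect(C[k][:,:2]),np.median(Z[k]),k.sum())
k=box(405,205,510,290)&(Z>.038)&(Z<.052);print('box',rect(C[k][:,:2]),np.median(Z[k]))
k=box(470,235,500,265)&(Z>.068)&(Z<.085);print('grip',rect(C[k][:,:2]),np.median(Z[k]),k.sum())
t=(I[...,0]>120)&(I[...,2]<80)&(I[...,1]>70)&box(425,228,450,250);print('tab',C[t].mean(0),t.sum())
k=box(405,195,525,235)&(Z>.1);print('cover',rect(C[k][:,:2]),np.nanmax(Z[k]))
o=((I[...,0]-I[...,2])>60)&box(130,205,228,300)
n,l,s,cen=cv2.connectedComponentsWithStats(o.astype(np.uint8))
for i in range(1,n):
    if s[i,4]>50:
        w=np.array([atz(P,(u,v),.015)[:2] for v,u in np.argwhere(l==i)]); print(rect(w),s[i,4],cen[i],np.nanmedian(Z[l==i]))
print(atz(P,(388,330),.012),atz(P,(226,338),.032))
E
```

```text
chest (array([791.5, -23.1]), array([371. , 249.3]), 86.13) 0.08394008683144238
L (array([516.7,  73.1]), array([127.7,  41.6]), 88.26) 0.0758602139601593 350
R (array([ 636.3, -110.9]), array([122.8,  42.3]), 87.41) 0.07518259294499652 385
box (array([ 523.6, -360.6]), array([138.7, 191.8]), 4.49) 0.04446004171003515
grip (array([ 518.3, -409.1]), array([23.2, 18.7]), 0.42) 0.07460967256652662 85
tab [ 0.548 -0.313  0.057] 7
cover (array([ 586.9, -355.3]), array([ 35. , 171.2]), 4.43) 0.19405262549511426
(array([591.2, 360. ]), array([52.5, 40.3]), 33.49) 342 [153.061 224.971] 0.014460482486691628
(array([590.8, 249.9]), array([39.3, 51.7]), 52.91) 331 [199.432 224.517] 0.013919743932767181
(array([475.5, 247.8]), array([52.1, 40.5]), 23.91) 343 [200.16 273.84] 0.014179236554383134
(array([464.3, 344.9]), array([38.6, 54.2]), 17.67) 350 [159.889 278.269] 0.013816409456544831
[ 0.334 -0.198  0.012] [0.323 0.183 0.032]
```

```bash

python3 -m inch '[[0,0,0,-0.05,-34],[0,0,0,-0.05,-34],[0,0,0,-0.05,-34],[0,0,0,-0.05,-34],[0,0,0,-0.05,-34]]' >/dev/null
python3 -m inch '[[0,0,0,0,-34],[0,0,0,0,-34],[0,0,0,0,-34],[0,0,0,0,-34],[0,0,0,0,-34]]'
python3 -m inch '[[0,0.03,0.03,0,0],[0,0.1,0.14,0,0],[0,0.1,0.14,0,0],[0,0.1,0.14,0,0],[0,0.1,0.14,0,0]]'
python3 -m inch '[[0,0.19,0.06,0,0],[0,0.19,0.06,0,0],[0,0.19,0.06,0,0],[0,0.19,0.06,0,0],[0,0.19,0.06,0,0]]'
python3 -m inch '[[0,0.2,0.03,0,0],[0,0.2,0.03,0,0],[0,0.2,0.03,0,0],[0,0.2,0.03,0,0],[0,0.2,0.03,0,0]]'
python3 -c "
from h import *
go(.495,.08,.2,-3.9)"
```

```text
time: 2.58
eef_pos: [0.2097, -0.6416, 0.2498]
tcp_rot: [0.729, 0.685, 0.0, -0.0]
contact_force: [-0.4, -0.6, 0.3]
opening: 0.996
finger_force: 0.0
time: 3.0
eef_pos: [0.3613, -0.5478, 0.2501]
tcp_rot: [0.729, 0.685, 0.001, 0.0]
contact_force: [-0.9, 0.1, 0.1]
opening: 1.002
finger_force: 0.0
time: 3.42
eef_pos: [0.4295, -0.3634, 0.2499]
tcp_rot: [0.731, 0.683, 0.0, -0.0]
contact_force: [0.4, 0.0, 0.4]
opening: 1.002
finger_force: 0.0
time: 3.83
eef_pos: [0.4725, -0.1662, 0.2501]
tcp_rot: [0.731, 0.683, 0.0, 0.0]
contact_force: [0.1, 0.5, -0.7]
opening: 0.997
finger_force: 0.0
shift mm [247.1   5.7  50.1] turn 0.0 q6 -0.47 t 3.8
```

```bash

python3 -m inch '[[0,0.2,0.005,0.02,0],[0,0.2,0.005,0.02,0],[0,0.2,0.005,0.02,0],[0,0.2,0.005,0.02,0],[0,0.2,0.005,0.02,0]]' >/dev/null
python3 -m inch '[[0,0.047,0,0.03,0],[0,0.047,0,0.03,0],[0,0.047,0,0.03,0],[0,0.047,0,0.03,0]]'
python3 - <<'E'
from h import *
np.set_printoptions(precision=3,suppress=True)
P=cam('wrist'); save(P,'w1.png')
for q in('left_handle','right_handle'):
  for r in ctrl.tip_of(q,P)[:3]: print(q,r,atz(P,r['at'],.075),atd(P,r['at']))
T=cam('top')
for q in('left_handle','right_handle'):
  for r in ctrl.tip_of(q,T)[:3]: print(q,r,atz(T,r['at'],.0775),atd(T,r['at']))
E
```

```text
time: 4.58
eef_pos: [0.494, 0.0775, 0.1994]
tcp_rot: [0.73, 0.683, -0.001, -0.0]
contact_force: [0.3, 0.1, 0.8]
opening: 1.0
finger_force: 0.0
left_handle {'at': [328.7, 204.9], 'score': 0.8} [0.502 0.089 0.075] [0.502 0.089 0.077]
right_handle {'at': [348.6, 205.6], 'score': 0.6} [ 0.624 -0.106  0.077] [ 0.625 -0.106  0.076]
right_handle {'at': [153.8, 192.7], 'score': 0.52} [0.661 0.34  0.077] [0.664 0.345 0.059]
```

View pics/w1.png

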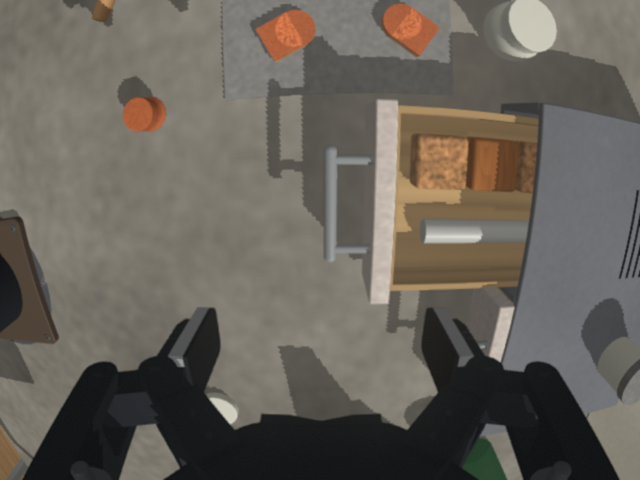

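```bash

python3 -m inch '[[1,0.008,-0.037,0.02,0],[1,0.008,-0.037,0.02,0],[1,0.008,-0.037,0.02,0],[1,0.008,-0.037,0.02,0],[1,0.008,-0.037,0.02,0]]' 40
python3 -m inch '[[1,0,0,0.08,0],[1,0,0,0.12,0],[1,0,0,0.123,0],[1,0,0,0.123,0],[1,0,0,0.123,0]]' 
python3 -m inch '[[1,0,0.02,0,0],[1,0,0.04,0,0],[1,0,0.06,0,0],[1,0,0.08,0,0],[1,0,0.1,0,0]]' 
python3 -m inch '[[1,0,0.01,0,0],[1,0,0.02,0,0],[1,0,0.03,0,0],[1,0,0.04,0,0],[1,0,0.045,0,0]]' 
python3 -c "
from h import *
P=cam('wrist'); save(P,'w2.png');go(.617,.08,.053)
T=cam('top')
for q in('left_handle','right_handle'):
  for r in ctrl.tip_of(q,T)[:3]: print(q,r,atz(T,r['at'],.0775))
"
```

```text
time: 5.3
eef_pos: [0.4599, 0.0877, 0.1818]
tcp_rot: [0.731, 0.682, 0.001, 0.001]
contact_force: [0.8, 0.3, 0.6]
opening: 0.296
finger_force: 0.0
time: 5.72
eef_pos: [0.4577, 0.0879, 0.0563]
tcp_rot: [0.731, 0.682, -0.001, -0.001]
contact_force: [1.3, -0.2, 0.6]
opening: 0.001
finger_force: 0.0
time: 6.13
eef_pos: [0.5628, 0.0811, 0.0621]
tcp_rot: [0.731, 0.683, 0.003, 0.003]
contact_force: [0.7, -0.5, 0.2]
opening: 0.001
finger_force: 0.0
time: 6.55
eef_pos: [0.604, 0.0782, 0.0576]
tcp_rot: [0.731, 0.683, 0.001, 0.001]
contact_force: [-0.3, -0.8, -0.3]
opening: -0.003
finger_force: 0.0
shift mm [ 2.8 12.6  4.5] q6 0.03 t 6.6
right_handle {'at': [350.4, 204.9], 'score': 0.9} [ 0.62589527 -0.10999692  0.0775    ]
```

```bash

python3 -m inch '[[1,0,0.004,0,0],[1,0,0.008,0,0],[1,0,0.012,0,0],[1,0,0.012,0,0],[1,0,0.012,0,0]]' 
python3 -m inch '[[1,0,0.003,0,0],[1,0,0.006,0,0],[1,0,0.008,0,0],[1,0,0.008,0,0],[1,0,0.008,0,0]]' 
python3 -c "
from h import *
T=cam('top');save(T,'t2.png');cv2.imwrite('pics/t2c.png',cv2.resize(T['pixels'][60:280,200:420,::-1],None,fx=2.7,fy=2.7))
"
```

```text
time: 7.17
eef_pos: [0.6148, 0.0775, 0.0569]
tcp_rot: [0.731, 0.683, 0.0, 0.0]
contact_force: [-0.8, 0.1, -0.3]
opening: -0.0
finger_force: 0.0
time: 7.58
eef_pos: [0.6227, 0.0769, 0.0568]
tcp_rot: [0.731, 0.683, 0.0, -0.0]
contact_force: [-0.3, -0.0, 0.6]
opening: -0.001
finger_force: 0.0
```

View pics/t2c.png

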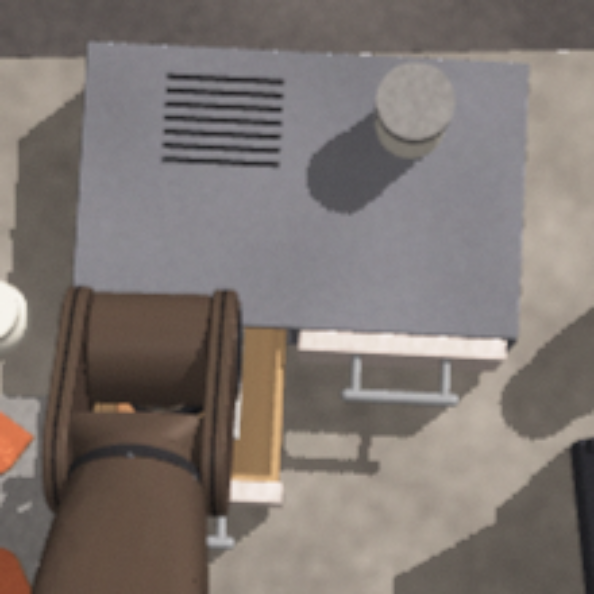

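View pics/w2.png

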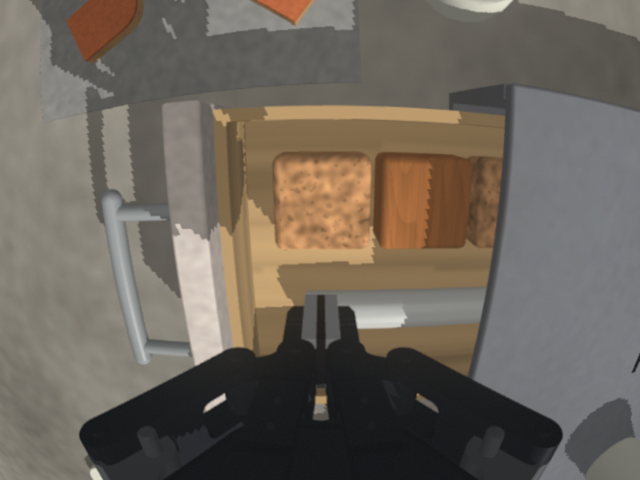

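```bash
python3 - <<'E'
from h import *
np.set_printoptions(precision=3,suppress=True)
P=cam('wrist'); save(P,'w3.png')
s=P['st'];print(s['eef_pos'],s['contact_force'],s['qpos'],s['joint_efforts'])
for q in('left_handle','left_drawer'):
  for r in ctrl.tip_of(q,P)[:2]: print(q,r,atz(P,r['at'],.0775),atd(P,r['at']))
for uv in((180,150),(205,270),(222,300),(320,200),(320,300),(320,330),(400,270),(520,200)): print(uv,P['pixels'][uv[1],uv[0]],atd(P,uv))
E
```

```text
[0.623 0.077 0.057] [ 0.175  0.389 -0.47 ] [-0.039  0.333  1.797  0.     1.011  0.03 ] [ -0.026 -38.706 -25.716  -0.001  -0.005   0.   ]
left_handle {'at': [95.0, 283.0], 'score': 0.74} [0.506 0.091 0.078] [0.505 0.09  0.076]Traceback (most recent call last):
  File "<stdin>", line 6, in <module>
ValueError: it knows: brush, chest, control_box, cover_edge, cover_hinge, fader_top, jar, left_handle, piece, pot, pot_lid, right_floor, right_handle, tab
```

View pics/w3.png

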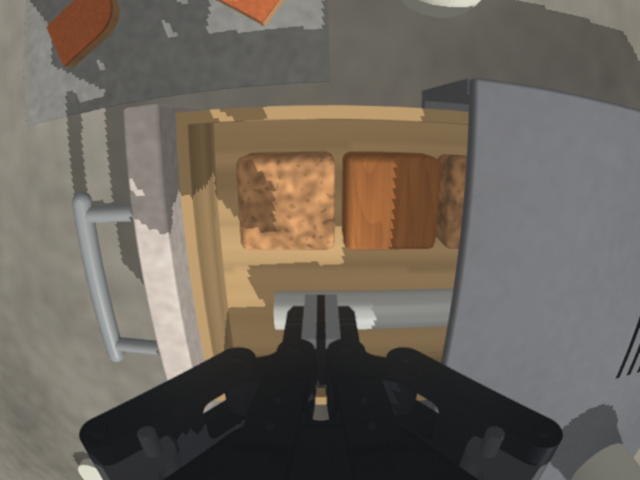

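```bash

python3 -m inch '[[1,0,0,-0.04,0],[1,0,0,-0.08,0],[0.7,0,0,-0.09,0],[0.7,0,0,-0.09,0],[0.7,0,0,-0.09,0]]' 
python3 -m inch '[[0.7,0.005,-0.118,0,0],[0.7,0.005,-0.118,0,0],[0.7,0.005,-0.118,0,0],[0.7,0.005,-0.118,0,0],[0.7,0.005,-0.118,0,0]]' 
python3 - <<'E'
from h import *
np.set_printoptions(precision=3,suppress=True)
P=cam('wrist'); save(P,'w4.png')
for r in ctrl.tip_of('left_handle',P)[:2]: 
    x=atz(P,r['at'],.0775);print(r,x,atd(P,r['at'])); go(x[0],x[1],.053,-3.9)
E
```

```text
time: 8.15
eef_pos: [0.623, 0.0769, 0.1478]
tcp_rot: [0.731, 0.683, 0.001, 0.001]
contact_force: [0.3, 0.2, 0.5]
opening: 0.302
finger_force: 0.0
time: 8.57
eef_pos: [0.5017, 0.0904, 0.1438]
tcp_rot: [0.731, 0.683, -0.002, -0.002]
contact_force: [0.8, 0.2, 0.9]
opening: 0.3
finger_force: 0.0
{'at': [321.2, 241.5], 'score': 0.89} [0.503 0.09  0.078] [0.503 0.09  0.077]
shift mm [-0.1 -2.5 93. ] turn -0.0 q6 0.05 t 8.7
```

View pics/w4.png

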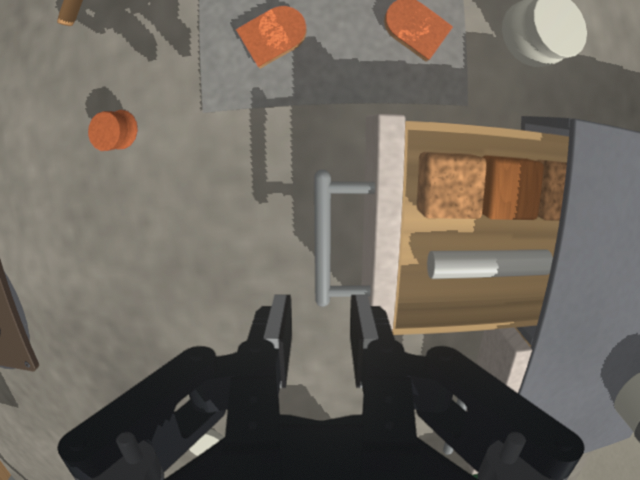

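```bash
python3 - <<'E'
from h import *
np.set_printoptions(precision=3,suppress=True)
P=cam('wrist');print(P['st']['eef_pos'],np.array(P['mount']),P['fx'],P['cx'],P['cy'])
for uv in((286,298),(283,300),(352,298),(358,300),(280,330),(323,238)): print(uv,atd(P,uv))
E
```

```text
[0.505 0.09  0.146] [[ 0.    -0.95  -0.313  0.08 ]
 [ 1.     0.    -0.     0.001]
 [ 0.    -0.313  0.95  -0.174]
 [ 0.     0.     0.     1.   ]] 371.64829954431775 320.49323091196436 240.02074531407908
(286, 298) [0.493 0.101 0.185]
(283, 300) [0.492 0.101 0.187]
(352, 298) [0.52  0.099 0.184]
(358, 300) [0.522 0.099 0.187]
(280, 330) [0.493 0.101 0.21 ]
(323, 238) [0.508 0.09  0.074]
```

```bash

python3 -m inch '[[0.7,0,-0.002,0.04,0],[0.7,0,-0.002,0.08,0],[0.7,0,-0.002,0.093,0],[0.7,0,-0.002,0.093,0],[0.7,0,-0.002,0.093,0]]' 
python3 - <<'E'
from h import *
np.set_printoptions(precision=3,suppress=True)
P=cam('wrist'); save(P,'w5.png')
for uv in((286,298),(283,300),(352,298),(358,300),(280,330)): print(uv,atd(P,uv))
E
python3 -m inch '[[1,0,0,0,0],[1,0,0,0,0],[1,0,0,0,0],[1,0,0,0,0],[1,0,0,0,0]]' 40
python3 -c "
from h import *
P=cam('wrist'); save(P,'w6.png')"
```

```text
time: 9.13
eef_pos: [0.5038, 0.0899, 0.0532]
tcp_rot: [0.731, 0.682, -0.001, -0.001]
contact_force: [-1.0, 1.3, 0.3]
opening: 0.297
finger_force: 0.0
(286, 298) [0.491 0.101 0.092]
(283, 300) [0.49  0.101 0.093]
(352, 298) [0.518 0.099 0.092]
(358, 300) [0.521 0.099 0.094]
(280, 330) [0.491 0.101 0.117]
time: 9.6
eef_pos: [0.5037, 0.0901, 0.0546]
tcp_rot: [0.731, 0.683, 0.001, 0.001]
contact_force: [-1.1, -0.4, -0.3]
opening: 0.002
finger_force: 0.0
```

View pics/w6.png

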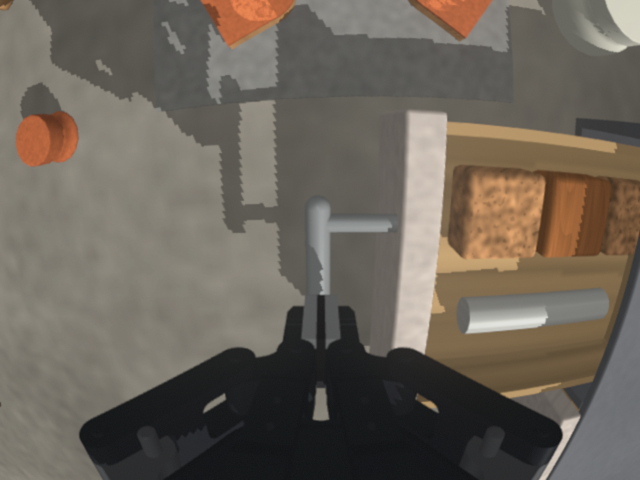

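```bash
python3 - <<'E'
from h import *
np.set_printoptions(precision=3,suppress=True)
P=cam('wrist');print(P['st']['eef_pos'])
for v in range(288,325,4): print(v,[ (atd(P,(u,v)),P['depth'][v,u]) for u in (310,331)])
E
```

```text
[0.503 0.09  0.054]
288 [(array([0.5  , 0.097, 0.076]), np.float32(0.16747442)), (array([0.509, 0.06 , 0.   ]), np.float32(0.25149238))]
292 [(array([0.5  , 0.095, 0.075]), np.float32(0.16857104)), (array([ 0.509,  0.057, -0.   ]), np.float32(0.2534085))]
296 [(array([0.501, 0.101, 0.091]), np.float32(0.15197556)), (array([0.509, 0.1  , 0.091]), np.float32(0.15305115))]
300 [(array([0.501, 0.101, 0.095]), np.float32(0.14845546)), (array([0.509, 0.1  , 0.094]), np.float32(0.14885946))]
304 [(array([0.501, 0.101, 0.098]), np.float32(0.1449523)), (array([0.509, 0.1  , 0.097]), np.float32(0.14594413))]
308 [(array([0.501, 0.101, 0.101]), np.float32(0.14200309)), (array([0.509, 0.1  , 0.102]), np.float32(0.1421374))]
312 [(array([0.501, 0.101, 0.105]), np.float32(0.14007737)), (array([0.509, 0.1  , 0.105]), np.float32(0.13884573))]
316 [(array([0.501, 0.101, 0.107]), np.float32(0.13660531)), (array([0.509, 0.1  , 0.107]), np.float32(0.13572727))]
320 [(array([0.501, 0.101, 0.111]), np.float32(0.13335888)), (array([0.509, 0.1  , 0.111]), np.float32(0.13345793))]
324 [(array([0.501, 0.101, 0.114]), np.float32(0.13042793)), (array([0.509, 0.1  , 0.113]), np.float32(0.13091531))]
```

```bash

python3 -m inch '[[0.7,0,0,0,0],[0.7,0,0,0,0],[0.7,0,0,0.01,0],[0.7,0,0,0.02,0],[0.7,0,0,0.032,0]]' 
python3 -m inch '[[0.7,0,0,0,0],[1,0,0,0,0],[1,0,0,0,0],[1,0,0,0,0],[1,0,0,0,0]]' 40
```

```text
time: 10.12
eef_pos: [0.5032, 0.0901, 0.0208]
tcp_rot: [0.731, 0.683, 0.0, 0.0]
contact_force: [0.4, 0.7, 0.5]
opening: 0.299
finger_force: 0.0
time: 10.53
eef_pos: [0.5022, 0.0901, 0.0207]
tcp_rot: [0.731, 0.683, -0.001, -0.001]
contact_force: [1.5, -0.2, -10.1]
opening: 0.112
finger_force: 38.8
```

```bash

python3 -m inch '[[1,0,0.01,0,0],[1,0,0.02,0,0],[1,0,0.03,0,0],[1,0,0.04,0,0],[1,0,0.05,0,0]]' 
python3 -m inch '[[1,0,0.01,0,0],[1,0,0.02,0,0],[1,0,0.03,0,0],[1,0,0.04,0,0],[1,0,0.05,0,0]]' 
python3 -m inch '[[1,0,0.005,0,0],[1,0,0.01,0,0],[1,0,0.015,0,0],[1,0,0.017,0,0],[1,0,0.017,0,0]]' 
```

```text
time: 10.95
eef_pos: [0.553, 0.0869, 0.0207]
tcp_rot: [0.731, 0.683, -0.001, -0.001]
contact_force: [-1.5, 1.4, -11.8]
opening: 0.11
finger_force: 38.9
time: 11.37
eef_pos: [0.603, 0.0836, 0.0207]
tcp_rot: [0.731, 0.683, -0.001, -0.001]
contact_force: [-2.0, 2.0, -14.9]
opening: 0.111
finger_force: 38.7
time: 11.78
eef_pos: [0.6199, 0.0825, 0.0208]
tcp_rot: [0.731, 0.683, 0.0, -0.0]
contact_force: [2.0, 4.0, -20.9]
opening: 0.109
finger_force: 39.1
```

```bash

python3 -m inch '[[1,0,0.004,0,0],[1,0,0.008,0,0],[1,0,0.010,0,0],[1,0,0.010,0,0]]' 
python3 -m inch '[[1,0,0.003,0,0],[1,0,0.006,0,0],[1,0,0.008,0,0],[1,0,0.008,0,0]]' 
python3 -c "
from h import *
T=cam('top')
for q in('left_handle','right_handle'):
  for r in ctrl.tip_of(q,T)[:2]: print(q,r,atz(T,r['at'],.0775))
"
```

```text
time: 12.12
eef_pos: [0.6294, 0.0819, 0.0208]
tcp_rot: [0.731, 0.683, -0.0, -0.001]
contact_force: [0.6, 4.2, -20.2]
opening: 0.111
finger_force: 39.2
time: 12.45
eef_pos: [0.6323, 0.0817, 0.0207]
tcp_rot: [0.731, 0.683, -0.005, -0.005]
contact_force: [-13.7, 4.9, -10.8]
opening: 0.112
finger_force: 40.3
left_handle {'at': [160.7, 276.4], 'score': 0.56} [0.46913939 0.32305691 0.0775    ]
left_handle {'at': [468.6, 207.9], 'score': 0.17} [ 0.61501194 -0.38046408  0.0775    ]
right_handle {'at': [346.9, 206.3], 'score': 0.6} [ 0.62278832 -0.10192426  0.0775    ]
right_handle {'at': [471.2, 207.6], 'score': 0.28} [ 0.61561526 -0.38644371  0.0775    ]
```

```bash

python3 -m inch '[[0.7,0,-0.004,0,0],[0.7,0,-0.005,0,0],[0.7,0,-0.005,0,0],[0.7,0,-0.005,-0.03,0],[0.7,0,-0.005,-0.06,0]]' 
python3 -m inch '[[0.7,0,0,-0.04,0],[0.7,-0.04,0,-0.05,0],[0.7,-0.08,0,-0.05,0],[0.7,-0.12,0,-0.05,0],[0.7,-0.15,0,-0.05,0]]' 
python3 -m inch '[[0.7,-0.025,0,0,0],[0.7,-0.025,0,0,0],[0.7,-0.025,0,0,0]]' 
python3 - <<'E'
from h import *
np.set_printoptions(precision=3,suppress=True)
P=cam('wrist'); save(P,'w7.png')
for q in('left_handle','right_handle'):
  for r in ctrl.tip_of(q,P)[:2]: 
    x=atz(P,r['at'],.0775);print(q,r,x); go(x[0],x[1],.02,-3.9)
E
```

```text
time: 13.02
eef_pos: [0.6345, 0.0803, 0.0843]
tcp_rot: [0.731, 0.682, 0.001, 0.001]
contact_force: [0.8, 0.7, 0.3]
opening: 0.303
finger_force: 0.0
time: 13.43
eef_pos: [0.6258, -0.0727, 0.1375]
tcp_rot: [0.731, 0.682, 0.002, 0.005]
contact_force: [1.0, -0.6, -0.6]
opening: 0.298
finger_force: 0.0
time: 13.68
eef_pos: [0.6234, -0.0962, 0.1358]
tcp_rot: [0.732, 0.681, 0.002, 0.003]
contact_force: [-0.6, -0.3, 0.6]
opening: 0.302
finger_force: 0.0
right_handle {'at': [317.3, 254.0], 'score': 0.75} [ 0.622 -0.103  0.078]
shift mm [ -9.5   0.1 113.7] turn 0.0 q6 -0.24 t 13.8
```

View pics/w7.png

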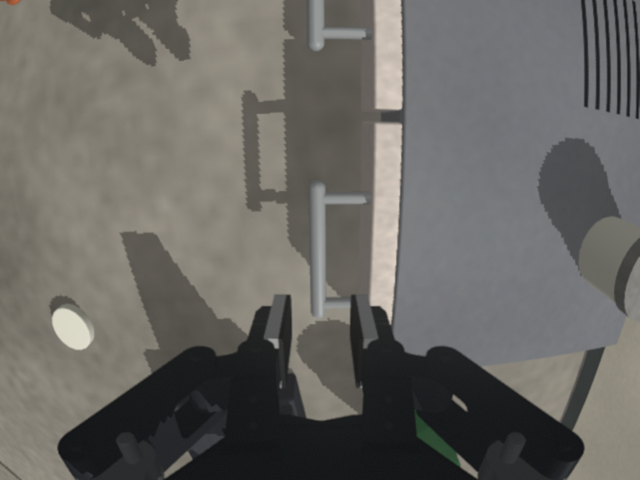

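```bash

python3 -m inch '[[0.7,-0.009,0,0.03,0],[0.7,-0.009,0,0.06,0],[0.7,-0.009,0,0.09,0],[0.7,-0.009,0,0.113,0],[0.7,-0.009,0,0.113,0]]' 
python3 -m inch '[[1,0,0,0,0],[1,0,0,0,0],[1,0,0,0,0],[1,0,0,0,0],[1,0,0,0,0]]' 60
python3 -m inch '[[1,0,-0.003,0,0],[1,0,-0.006,0,0],[1,0,-0.009,0,0],[1,0,-0.012,0,0],[1,0,-0.015,0,0]]' 
python3 -m inch '[[1,0,-0.004,0,0],[1,0,-0.008,0,0],[1,0,-0.012,0,0],[1,0,-0.016,0,0],[1,0,-0.020,0,0]]' 
python3 -m inch '[[1,0,-0.01,0,0],[1,0,-0.02,0,0],[1,0,-0.03,0,0],[1,0,-0.04,0,0],[1,0,-0.050,0,0]]' 
python3 -m inch '[[1,0,-0.01,0,0],[1,0,-0.02,0,0],[1,0,-0.03,0,0],[1,0,-0.04,0,0],[1,0,-0.050,0,0]]' 
python3 -m inch '[[1,0,-0.01,0,0],[1,0,-0.015,0,0],[1,0,-0.02,0,0],[1,0,-0.025,0,0],[1,0,-0.027,0,0]]' 
```

```text
time: 14.25
eef_pos: [0.6163, -0.0996, 0.0131]
tcp_rot: [0.73, 0.683, -0.003, -0.005]
contact_force: [-1.4, 0.5, 0.4]
opening: 0.298
finger_force: 0.0
time: 14.67
eef_pos: [0.6206, -0.1013, 0.0193]
tcp_rot: [0.731, 0.683, 0.001, -0.0]
contact_force: [1.3, 4.7, -6.5]
opening: 0.104
finger_force: 58.3
time: 15.08
eef_pos: [0.6056, -0.1003, 0.0192]
tcp_rot: [0.731, 0.682, 0.001, -0.0]
contact_force: [1.8, 4.3, -7.0]
opening: 0.103
finger_force: 58.9
time: 15.5
eef_pos: [0.5856, -0.099, 0.0193]
tcp_rot: [0.731, 0.682, 0.001, -0.0]
contact_force: [1.9, 4.6, -7.3]
opening: 0.104
finger_force: 58.9
time: 15.92
eef_pos: [0.5353, -0.0958, 0.0192]
tcp_rot: [0.731, 0.682, 0.001, 0.0]
contact_force: [2.4, 4.3, -7.9]
opening: 0.104
finger_force: 59.6
time: 16.33
eef_pos: [0.4853, -0.0926, 0.0192]
tcp_rot: [0.731, 0.682, 0.001, 0.0]
contact_force: [1.9, 3.3, -8.6]
opening: 0.103
finger_force: 59.6
time: 16.75
eef_pos: [0.4583, -0.0909, 0.0192]
tcp_rot: [0.731, 0.682, 0.0, -0.0]
contact_force: [1.5, 6.5, -7.4]
opening: 0.103
finger_force: 59.7
```

```bash

cat >> h.py <<'E'
def pieces(P,ztop=.015):
    hsv=cv2.cvtColor(P['pixels'],cv2.COLOR_RGB2HSV)
    m=((hsv[...,0]<14)&(hsv[...,1]>150)&(hsv[...,2]>60)).astype(np.uint8)
    n,l,s,cen=cv2.connectedComponentsWithStats(m)
    for i in range(1,n):
        if s[i,4]<300: continue
        w=np.array([atz(P,(u,v),ztop)[:2] for v,u in np.argwhere(l==i)])
        (c,sz,a)=cv2.minAreaRect((w*1000).astype(np.float32)); c=np.array(c)/1000
        if not 30<min(sz)<48 or not 44<max(sz)<64: continue
        if sz[1]>sz[0]: a+=90
        d=np.array([np.cos(np.radians(a)),np.sin(np.radians(a))])
        if (w.mean(0)-c)@d>0: d=-d; a+=180
        g=c-.008*d
        print('piece px',np.round(cen[i]),'c',np.round(c,3),'size',np.round(sz),'yaw %.1f'%((a+180)%360-180),'grip',np.round(g,4),'sk %.1f'%(1000*(w.mean(0)-c)@d))
        go(g[0],g[1],-.031,a+90)
E
python3 -m inch '[[0.7,0,0,0,0],[0.7,0,0,0,0],[0.7,0,0,0,0],[0.7,0,0,-0.03,0],[0.3,0,0,-0.07,0]]' 
python3 -m inch '[[0.3,0,0,-0.04,0],[0.3,0.02,0,-0.08,0],[0.3,0.06,0,-0.1,0],[0.3,0.1,0.01,-0.11,0],[0.3,0.14,0.01,-0.11,0]]' 
python3 -m inch '[[0.3,0.18,0.03,0,0],[0.3,0.18,0.03,0,0],[0.3,0.18,0.03,0,0],[0.3,0.18,0.03,0,0],[0.3,0.18,0.03,0,0]]' 
python3 - <<'E'
from h import *
P=cam('wrist'); save(P,'w8.png'); pieces(P)
E
```

```text
time: 17.17
eef_pos: [0.4564, -0.091, 0.0871]
tcp_rot: [0.731, 0.683, -0.002, -0.003]
contact_force: [0.8, -0.2, -0.3]
opening: 0.426
finger_force: 0.0
time: 17.58
eef_pos: [0.4818, 0.0436, 0.2047]
tcp_rot: [0.732, 0.682, 0.003, 0.005]
contact_force: [1.3, 0.2, 0.3]
opening: 0.7
finger_force: 0.0
time: 18.0
eef_pos: [0.5215, 0.2254, 0.2002]
tcp_rot: [0.73, 0.684, 0.002, 0.001]
contact_force: [1.2, -0.7, 0.4]
opening: 0.7
finger_force: 0.0
piece px [383.  63.] c [0.59 0.36] size [50. 36.] yaw -145.2 grip [0.5966 0.3644] sk -1.4
shift mm [142.4  65.2 231.6] turn 51.5 q6 0.29 t 18.1
piece px [251.  88.] c [0.464 0.346] size [37. 51.] yaw 107.3 grip [0.466  0.3381] sk -1.8
shift mm [107.9 -63.5 231.1] turn -20.9 q6 0.29 t 18.1
piece px [388. 175.] c [0.59  0.251] size [36. 50.] yaw 142.5 grip [0.5964 0.2459] sk -1.4
shift mm [ 24.2  72.5 231.4] turn -56.2 q6 0.29 t 18.1
piece px [269. 184.] c [0.476 0.249] size [50. 36.] yaw 25.2 grip [0.4683 0.2456] sk -1.5
shift mm [ 15.6 -55.3 230.9] turn 61.1 q6 0.29 t 18.1
piece px [142. 252.] c [0.321 0.186] size [54. 34.] yaw -149.5 grip [0.3274 0.1901] sk -0.5
shift mm [ -48.7 -192.4  230.3] turn 55.9 q6 0.29 t 18.1
```

View pics/w8.png

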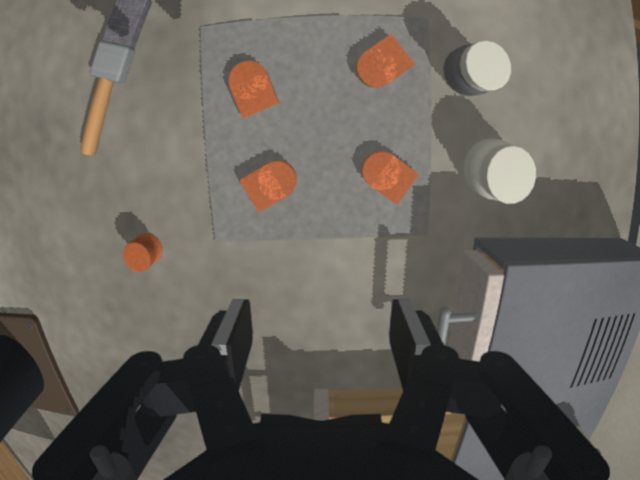

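```bash

python3 -m inch '[[0.3,0.0156,-0.0553,0.04,35],[0.3,0.0156,-0.0553,0.08,35],[0.3,0.0156,-0.0553,0.12,35],[0.3,0.0156,-0.0553,0.14,35],[0.3,0.0156,-0.0553,0.14,35]]' 
python3 -m inch '[[0.3,0,0,0,26],[0.3,0,0,0,26],[0.3,0,0,0,26],[0.3,0,0,0,26],[0.3,0,0,0,26]]' 
python3 - <<'E'
from h import *
P=cam('wrist'); save(P,'w9.png'); pieces(P)
E
```

```text
time: 18.47
eef_pos: [0.4599, 0.2382, 0.0513]
tcp_rot: [0.903, 0.429, -0.007, -0.001]
contact_force: [-2.0, -0.7, -0.9]
opening: 0.702
finger_force: 0.0
time: 18.88
eef_pos: [0.4673, 0.2399, 0.0597]
tcp_rot: [0.976, 0.216, 0.001, 0.0]
contact_force: [0.2, -0.2, 0.3]
opening: 0.699
finger_force: 0.0
piece px [393.  65.] c [0.59  0.251] size [37. 51.] yaw 142.7 grip [0.5965 0.2457] sk -1.2
shift mm [119.3  49.7  90.9] turn 62.4 q6 1.41 t 18.9
piece px [170. 191.] c [0.464 0.346] size [38. 52.] yaw 107.8 grip [0.4663 0.3381] sk -2.8
shift mm [ 40.8 -89.2  90.6] turn -82.7 q6 1.41 t 18.9
piece px [312. 237.] c [0.475 0.249] size [51. 37.] yaw 26.0 grip [0.4682 0.2454] sk -0.9
shift mm [ 3.1 -4.5 90.6] turn -0.9 q6 1.41 t 18.9
```

```bash

python3 -m inch '[[0.3,0.003,-0.0045,0.03,-1],[0.3,0.003,-0.0045,0.06,-1],[0.3,0.003,-0.0045,0.08,-1],[0.3,0.003,-0.0045,0.089,-1],[0.3,0.003,-0.0045,0.089,-1]]' 
python3 -m inch '[[1,0,0,0,0],[1,0,0,0,0],[1,0,0,0,0],[1,0,0,0,0]]' 40
python3 -c "
from h import *
P=cam('wrist'); save(P,'w10.png')"
```

```text
time: 19.35
eef_pos: [0.4662, 0.2453, -0.0315]
tcp_rot: [0.974, 0.226, -0.001, 0.0]
contact_force: [0.8, -0.6, 1.2]
opening: 0.704
finger_force: 0.0
time: 19.68
eef_pos: [0.4682, 0.2463, -0.0286]
tcp_rot: [0.974, 0.226, 0.002, -0.0]
contact_force: [-0.6, -0.7, 3.6]
opening: 0.436
finger_force: 26.3
```

View pics/w10.png

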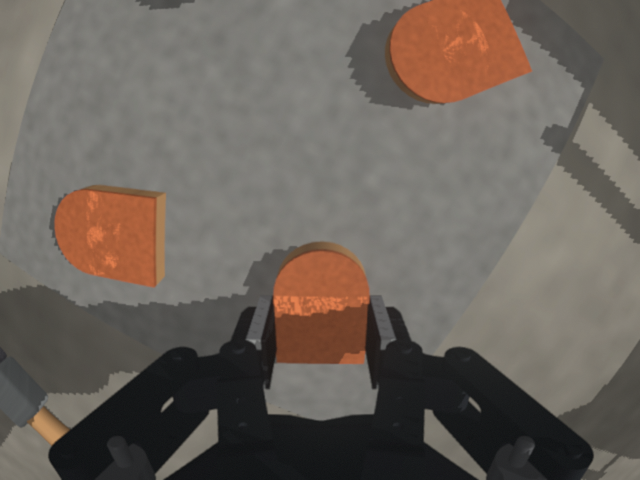

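```bash

python3 -m inch '[[1,0,0,-0.03,0],[1,0,0,-0.06,-7],[1,0,0,-0.1,-14],[1,0,0,-0.13,-21],[1,0,0,-0.15,-28]]' 60
python3 -m inch '[[1,0,0,0,-32],[1,0,0,0,-32],[1,0,0,0,-32],[1,0,0,0,-32],[1,0,0,0,-32]]' 
python3 -m inch '[[1,-0.16,0.09,0,0],[1,-0.16,0.09,0,0],[1,-0.16,0.09,0,0],[1,-0.16,0.09,0,0],[1,-0.16,0.09,0,0]]' 
python3 -m inch '[[1,-0.146,0.096,0,0],[1,-0.146,0.096,0,0],[1,-0.146,0.096,0,0],[1,-0.146,0.096,0,0],[1,-0.146,0.096,0,0]]' 
python3 - <<'E'
from h import *
P=cam('wrist'); save(P,'w11.png')
for r in ctrl.tip_of('right_floor',P)[:2]: print(r,atz(P,r['at'],.018))
for r in ctrl.tip_of('right_handle',P)[:2]: print(r,atz(P,r['at'],.0775))
go(.633,-.0725,-.010,-3.8)
E
```

```text
time: 20.15
eef_pos: [0.4683, 0.2465, 0.1239]
tcp_rot: [0.889, 0.458, 0.003, 0.0]
contact_force: [0.1, 0.5, 0.1]
opening: 0.424
finger_force: 65.5
time: 20.57
eef_pos: [0.4664, 0.2459, 0.1198]
tcp_rot: [0.729, 0.685, 0.0, 0.0]
contact_force: [-0.7, -0.4, -0.0]
opening: 0.424
finger_force: 65.5
time: 20.98
eef_pos: [0.5474, 0.0761, 0.1202]
tcp_rot: [0.732, 0.682, 0.0, 0.001]
contact_force: [0.6, 0.5, 0.0]
opening: 0.43
finger_force: 65.4
time: 21.4
eef_pos: [0.6338, -0.0778, 0.1202]
tcp_rot: [0.732, 0.681, 0.0, 0.002]
contact_force: [-0.8, 0.6, 0.4]
opening: 0.425
finger_force: 65.4
{'at': [291.1, 254.6], 'score': 0.83} [ 0.60997656 -0.09967195  0.018     ]
{'at': [92.3, 283.8], 'score': 0.92} [ 0.46451155 -0.09122053  0.0775    ]
shift mm [ -0.3   2.2 129.3] turn -0.2 q6 -0.20 t 21.6
```

View pics/w11.png

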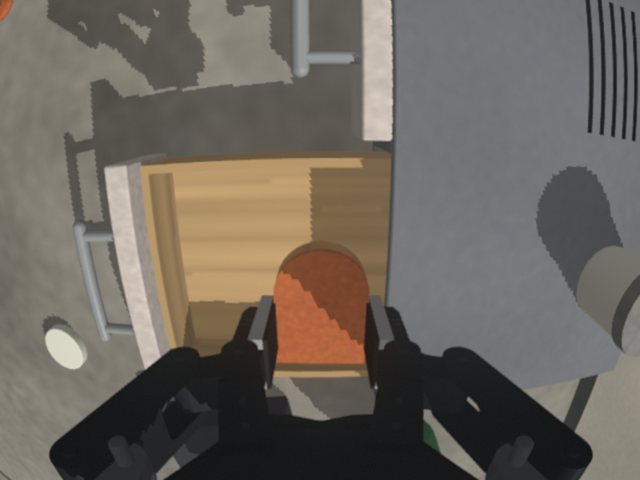

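```bash

python3 -m inch '[[1,0.002,-0.004,0.03,0],[1,0.002,-0.004,0.06,0],[1,0.002,-0.004,0.09,0],[1,0.002,-0.004,0.115,0],[1,0.002,-0.004,0.128,0]]' 
python3 -m inch '[[1,0,0,0.001,0],[0.5,0,0,0.001,0],[0.5,0,0,0.001,0],[0.5,0,0,0,0]]' 
python3 -m inch '[[0.5,0,0,-0.03,0],[0.5,0,0,-0.06,0],[0.5,0,0,-0.1,0],[0.5,0,0,-0.13,0],[0.3,0,0,-0.16,0]]' 
python3 - <<'E'
from h import *
P=cam('wrist'); save(P,'w12.png'); pieces(P,.03)
go(.52,.225,.15)
E
```

```text
time: 21.97
eef_pos: [0.62, -0.0659, -0.0116]
tcp_rot: [0.73, 0.684, -0.005, -0.007]
contact_force: [-36.6, 3.5, 27.9]
opening: 0.426
finger_force: 68.5
time: 22.3
eef_pos: [0.6171, -0.0658, -0.0122]
tcp_rot: [0.73, 0.684, -0.007, -0.01]
contact_force: [-16.6, 0.3, 0.6]
opening: 0.498
finger_force: 0.0
time: 22.72
eef_pos: [0.627, -0.0674, 0.1542]
tcp_rot: [0.73, 0.684, 0.0, 0.0]
contact_force: [0.0, 0.6, 1.7]
opening: 0.625
finger_force: 0.0
piece px [309. 211.] c [ 0.619 -0.059] size [51. 37.] yaw 85.1 grip [ 0.6186 -0.0668] sk -1.3
shift mm [  1.1 -14.7 192.7] turn 1.2 q6 -0.20 t 22.8
shift mm [ 285.5 -129.9    9.7] q6 -0.20 t 22.8
```

```bash

python3 -m inch '[[0.5,0.04,-0.02,0,0],[0.5,0.08,-0.04,0,0],[0.5,0.12,-0.06,0,0],[0.5,0.16,-0.08,0,0],[0.5,0.18,-0.09,0,0]]' 
python3 -m inch '[[0.5,0.1,-0.04,0,0],[0.5,0.1,-0.04,0,0],[0.5,0.1,-0.04,0,0],[0.5,0.1,-0.04,0,0],[0.5,0.1,-0.04,0,0]]' 
python3 - <<'E'
from h import *
P=cam('wrist'); save(P,'w13.png'); pieces(P)
M=np.array(P['mount']);v,u=np.mgrid[:480:2,:640:2];x=(u-P['cx'])/P['fx'];y=(v-P['cy'])/P['fy'];r=np.hypot(x,y)
D=np.stack([x/r*np.tan(r),y/r*np.tan(r),np.ones_like(r)],-1)*P['depth'][::2,::2,None]
Q=(D@M[:3,:3].T+M[:3,3])*1000
h=-Q[...,2]-37
for a in range(0,100,10):
    k=(h>=a)&(h<a+10)&(abs(Q[...,0])<60)&(P['depth'][::2,::2]>0)
    if k.any(): print(a,k.sum(),np.round([Q[...,1][k].min(),Q[...,1][k].max(),Q[...,0][k].min(),Q[...,0][k].max()]))
E
```

```text
time: 23.18
eef_pos: [0.5472, 0.1197, 0.1516]
tcp_rot: [0.73, 0.684, 0.0, -0.001]
contact_force: [0.4, -0.0, 0.0]
opening: 0.499
finger_force: 0.0
time: 23.6
eef_pos: [0.515, 0.2207, 0.1516]
tcp_rot: [0.729, 0.684, -0.0, -0.0]
contact_force: [0.4, -0.6, 0.3]
opening: 0.501
finger_force: 0.0
piece px [401.  49.] c [0.59 0.36] size [51. 37.] yaw -145.2 grip [0.5966 0.3644] sk -1.3
shift mm [149.9  71.3 182.6] turn 51.4 q6 0.29 t 23.6
piece px [249.  76.] c [0.464 0.346] size [37. 51.] yaw 107.9 grip [0.466  0.3382] sk -2.1
shift mm [115.2 -57.3 182.6] turn -21.7 q6 0.29 t 23.6
piece px [406. 177.] c [0.59  0.251] size [36. 51.] yaw 141.8 grip [0.5963 0.2458] sk -1.3
shift mm [ 31.6  78.7 182.6] turn -55.5 q6 0.29 t 23.6
piece px [127. 263.] c [0.321 0.185] size [56. 35.] yaw -151.7 grip [0.3275 0.1892] sk -0.8
shift mm [ -42.5 -185.8  182.7] turn 58.0 q6 0.29 t 23.6
0 232 [-34.  35. -12.  11.]
10 300 [-34.  36. -12.  11.]
20 345 [-34.  36. -11.  11.]
30 404 [-42.  45. -11.  13.]
40 1033 [-54.  55. -13.  14.]
50 1677 [-56.  58. -13.  17.]
60 1724 [-59.  61. -13.  18.]
70 2684 [-63.  64. -13.  18.]
80 3230 [-65.  67.  -4.  20.]
90 1532 [-67.  69.   2.  21.]
```

```bash

python3 -m inch '[[0.3,0.115,-0.057,0.05,-21.7],[0.3,0.115,-0.057,0.08,-21.7],[0.3,0.115,-0.057,0.08,-21.7],[0.3,0.115,-0.057,0.08,-21.7],[0.3,0.115,-0.057,0.08,-21.7]]' 
python3 -m inch '[[0.3,0,0,0.02,0],[0.3,0,0,0.02,0]]' 
python3 - <<'E'
from h import *
P=cam('wrist'); save(P,'w14.png'); pieces(P)
E
```

```text
time: 24.07
eef_pos: [0.4635, 0.3376, 0.0671]
tcp_rot: [0.588, 0.809, -0.003, -0.002]
contact_force: [-1.2, -1.9, 0.2]
opening: 0.7
finger_force: 0.0
time: 24.23
eef_pos: [0.4664, 0.3352, 0.049]
tcp_rot: [0.59, 0.808, -0.002, -0.001]
contact_force: [-0.6, -1.4, -1.8]
opening: 0.704
finger_force: 0.0
piece px [320. 240.] c [0.463 0.347] size [37. 50.] yaw 107.8 grip [0.4657 0.3389] sk -0.9
shift mm [ 3.9  0.  81.3] turn -0.1 q6 0.14 t 24.3
piece px [508. 274.] c [0.59  0.361] size [51. 38.] yaw -145.4 grip [0.5963 0.3651] sk -1.1
shift mm [-10.9 132.4  80.8] turn 73.1 q6 0.14 t 24.3
```

```bash

python3 -m inch '[[0.3,0.003,0,0.03,0],[0.3,0.003,0,0.06,0],[0.3,0.003,0,0.08,0],[0.3,0.003,0,0.08,0],[0.3,0.003,0,0.08,0]]' 
python3 -m inch '[[1,0,0,0,0],[1,0,0,0,0],[1,0,0,0,0],[1,0,0,0,0]]' 60
python3 -m inch '[[1,0,0,-0.03,0],[1,0,0,-0.06,-7],[1,0,0,-0.1,-14],[1,0,0,-0.13,-21],[1,0,0,-0.15,-28]]' 
python3 -m inch '[[1,0,0,0,-34],[1,0,0,0,-34],[1,0,0,0,-34],[1,0,0,0,-34],[1,0,0,0,-34]]' >/dev/null
python3 -m inch '[[1,0,0,0,-6],[1,-0.03,-0.06,0,-6],[1,-0.06,-0.13,0,-6],[1,-0.06,-0.13,0,-6],[1,-0.06,-0.13,0,-6]]' 
python3 -c "
from h import *
go(.638,-.132,-.010,86.2)"
```

```text
time: 24.7
eef_pos: [0.4674, 0.3389, -0.0281]
tcp_rot: [0.59, 0.807, -0.001, -0.0]
contact_force: [1.2, -0.6, -0.2]
opening: 0.698
finger_force: 0.0
time: 25.03
eef_pos: [0.4695, 0.3408, -0.0253]
tcp_rot: [0.589, 0.808, 0.002, 0.001]
contact_force: [0.2, -1.0, 7.2]
opening: 0.421
finger_force: 61.2
time: 25.45
eef_pos: [0.4687, 0.3409, 0.1267]
tcp_rot: [0.373, 0.928, 0.003, 0.002]
contact_force: [0.0, 1.0, 0.1]
opening: 0.422
finger_force: 60.5
time: 26.28
eef_pos: [0.5038, 0.198, 0.1224]
tcp_rot: [0.038, 0.999, -0.001, 0.001]
contact_force: [0.5, -0.4, -1.4]
opening: 0.426
finger_force: 60.5
shift mm [-158.4 -318.8  133. ] turn -0.5 q6 -1.31 t 26.3
```

```bash

python3 -m inch '[[1,-0.08,-0.18,0,0],[1,-0.08,-0.18,0,0],[1,-0.08,-0.18,0,0],[1,-0.08,-0.18,0,0],[1,-0.08,-0.18,0,0]]' 
python3 -m inch '[[1,-0.078,-0.139,0,0],[1,-0.078,-0.139,0,0],[1,-0.078,-0.139,0,0],[1,-0.078,-0.139,0,0],[1,-0.078,-0.139,0,0]]' 
python3 - <<'E'
from h import *
P=cam('wrist'); save(P,'w15.png')
go(.638,-.132,-.007,86.2)
for r in ctrl.tip_of('right_floor',P)[:2]: print(r,atz(P,r['at'],.018))
for r in ctrl.tip_of('right_handle',P)[:2]: print(r,atz(P,r['at'],.0775))
E
```

```text
time: 26.7
eef_pos: [0.5706, 0.0129, 0.1226]
tcp_rot: [0.037, 0.999, -0.0, 0.001]
contact_force: [0.1, 0.3, 1.7]
opening: 0.425
finger_force: 60.5
time: 27.12
eef_pos: [0.6395, -0.1348, 0.1228]
tcp_rot: [0.039, 0.999, -0.002, 0.002]
contact_force: [-0.1, -0.1, 1.0]
opening: 0.424
finger_force: 60.5
shift mm [  0.4  -0.2 129.3] turn -0.6 q6 -1.85 t 27.2
{'at': [357.4, 186.8], 'score': 0.9} [ 0.61162652 -0.10519061  0.018     ]
{'at': [118.4, 305.8], 'score': 0.58} [ 0.70306257 -0.33378444  0.018     ]
```

View pics/w15.png

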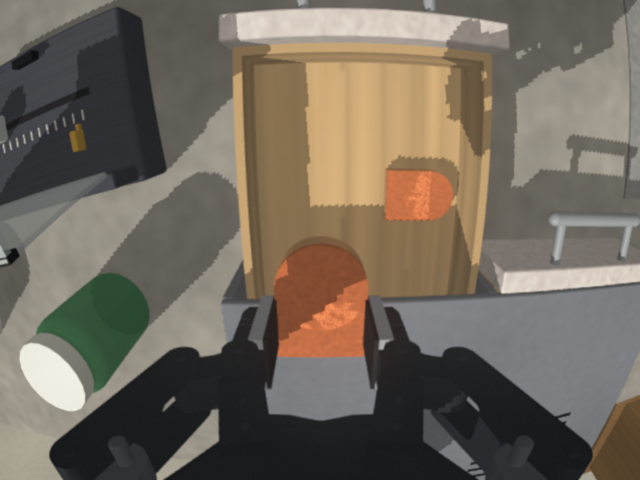

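```bash

python3 -m inch '[[1,0,0.001,0.03,-0.6],[1,0,0.001,0.06,-0.6],[1,0,0.001,0.09,-0.6],[1,0,0.001,0.11,-0.6],[1,0,0.001,0.12,-0.6]]' 
python3 -m inch '[[1,0,0,0.005,0],[1,0,0,0.008,0],[1,0,0,0.008,0]]' 
python3 -m inch '[[0.51,0,0,0,0],[0.51,0,0,0,0],[0.51,0,0,0,0]]' 
python3 -m inch '[[0.51,0,0,-0.03,0],[0.51,0,0,-0.06,0],[0.51,0,0,-0.1,0],[0.51,0,0,-0.13,0],[0.3,0,0,-0.16,0]]' 
python3 - <<'E'
from h import *
P=cam('wrist'); save(P,'w16.png'); pieces(P,.03)
go(.53,.21,.15,-4)
E
```

```text
time: 27.68
eef_pos: [0.6342, -0.1245, -0.0019]
tcp_rot: [0.03, 1.0, 0.001, -0.003]
contact_force: [-0.0, 0.4, -1.1]
opening: 0.421
finger_force: 60.5
time: 27.93
eef_pos: [0.638, -0.127, -0.0053]
tcp_rot: [0.031, 1.0, -0.0, 0.001]
contact_force: [-0.5, -0.9, -0.2]
opening: 0.424
finger_force: 60.5
time: 28.18
eef_pos: [0.6384, -0.1278, -0.0047]
tcp_rot: [0.031, 1.0, -0.0, 0.001]
contact_force: [-0.3, -0.9, 1.1]
opening: 0.49
finger_force: 0.0
time: 28.6
eef_pos: [0.6378, -0.1277, 0.1569]
tcp_rot: [0.032, 1.0, -0.0, 0.001]
contact_force: [0.8, 0.7, -0.5]
opening: 0.619
finger_force: 0.0
piece px [399. 191.] c [ 0.619 -0.06 ] size [51. 38.] yaw 85.3 grip [ 0.6181 -0.0677] sk -2.0
shift mm [ 30.   60.5 195.2] turn -88.9 q6 -1.86 t 28.6
piece px [321. 210.] c [ 0.631 -0.127] size [37. 51.] yaw 176.4 grip [ 0.6386 -0.1279] sk -0.9
shift mm [  5.8   1.7 195.8] turn -0.0 q6 -1.86 t 28.6
shift mm [132.9 331.3  11.6] turn -89.6 q6 -1.86 t 28.6
```

```bash

python3 -m inch '[[0.3,0.03,0.18,0,0],[0.3,0.03,0.18,0,0],[0.3,0.03,0.18,0,0],[0.3,0.03,0.18,0,0],[0.3,0.03,0.18,0,0]]' 
python3 -m inch '[[0.3,0.03,0.18,0,34],[0.3,0.03,0.18,0,34],[0.3,0.03,0.18,0,34],[0.3,0.03,0.18,0.03,34],[0.3,0.03,0.18,0.06,34]]' 
python3 -m inch '[[0.3,0,0,0.03,0],[0.3,0,0,0.03,0]]' 
python3 - <<'E'
from h import *
P=cam('wrist'); save(P,'w17.png'); pieces(P)
E
```

```text
time: 29.07
eef_pos: [0.6178, 0.0587, 0.1544]
tcp_rot: [0.03, 1.0, 0.001, 0.0]
contact_force: [-0.3, -0.5, -0.1]
opening: 0.698
finger_force: 0.0
time: 29.48
eef_pos: [0.6044, 0.2361, 0.107]
tcp_rot: [0.324, 0.946, 0.004, 0.006]
contact_force: [1.3, -0.8, 0.4]
opening: 0.697
finger_force: 0.0
time: 29.65
eef_pos: [0.595, 0.2319, 0.0634]
tcp_rot: [0.321, 0.947, -0.003, -0.005]
contact_force: [-0.4, -0.8, -2.9]
opening: 0.698
finger_force: 0.0
piece px [479. 127.] c [0.59 0.36] size [51. 37.] yaw -145.1 grip [0.5968 0.3641] sk -0.9
shift mm [ 80.6 105.8  97.4] turn -72.4 q6 -0.70 t 29.7
piece px [340. 228.] c [0.59  0.251] size [37. 51.] yaw 142.1 grip [0.5966 0.2456] sk -0.7
shift mm [ 8.6 11.6 97.6] turn 0.3 q6 -0.70 t 29.7
```

```bash

python3 -m inch '[[0.3,0.0086,0.0116,0.03,0],[0.3,0.0086,0.0116,0.04,0],[0.3,0.0086,0.0116,0.04,0],[0.3,0.0086,0.0116,0.04,0]]' 
python3 -c "
from h import *
go(.5966,.2456,-.03,232.1)"
```

```text
time: 30.03
eef_pos: [0.6015, 0.245, 0.0317]
tcp_rot: [0.323, 0.947, 0.0, 0.0]
contact_force: [0.4, -0.8, -0.1]
opening: 0.697
finger_force: 0.0
shift mm [ 4.3 -2.5 61.7] turn 0.3 q6 -0.68 t 30.0
```

```bash

python3 -m inch '[[0.3,0.004,-0.0025,0.02,0],[0.3,0.004,-0.0025,0.04,0],[0.3,0.004,-0.0025,0.061,0],[0.3,0.004,-0.0025,0.061,0],[0.3,0.004,-0.0025,0.061,0]]' 
python3 -m inch '[[1,0,0,0,0],[1,0,0,0,0],[1,0,0,0,0],[1,0,0,0,0]]' 60
python3 -m inch '[[1,0,0,-0.03,0],[1,0,0,-0.06,-7],[1,0,0,-0.1,-14],[1,0,0,-0.13,-21],[1,0,0,-0.15,-28]]' 
python3 -m inch '[[1,0,0,0,-6],[1,-0.03,-0.06,0,-6],[1,-0.03,-0.1,0,-6],[1,-0.03,-0.15,0,-6],[1,-0.03,-0.15,0,-6]]' 
python3 -c "
from h import *
go(.580,-.128,-.010,86.2)
P=cam('wrist'); save(P,'w18.png')"
```

```text
time: 30.45
eef_pos: [0.5965, 0.2456, -0.0296]
tcp_rot: [0.323, 0.947, -0.0, -0.0]
contact_force: [-0.3, 0.1, 0.3]
opening: 0.698
finger_force: 0.0
time: 30.78
eef_pos: [0.5986, 0.2467, -0.0273]
tcp_rot: [0.322, 0.947, 0.001, 0.002]
contact_force: [-0.4, -0.6, 6.5]
opening: 0.426
finger_force: 61.9
time: 31.2
eef_pos: [0.5979, 0.2469, 0.1247]
tcp_rot: [0.081, 0.997, 0.001, 0.003]
contact_force: [0.7, 0.8, -0.6]
opening: 0.424
finger_force: 61.2
time: 31.62
eef_pos: [0.6004, 0.0909, 0.1201]
tcp_rot: [0.032, 0.999, -0.0, 0.0]
contact_force: [-0.2, 0.6, -0.4]
opening: 0.422
finger_force: 61.2
shift mm [   6.6 -219.7  130.2] turn 0.2 q6 -1.52 t 31.6
```

```bash

python3 -m inch '[[1,0.006,-0.19,0,0],[1,0.006,-0.19,0,0],[1,0.006,-0.19,0,0],[1,0.006,-0.19,0,0],[1,0.006,-0.19,0,0]]' 
python3 -m inch '[[1,0,-0.027,0.03,0],[1,0,-0.027,0.06,0],[1,0,-0.027,0.08,0],[1,0,-0.027,0.08,0],[1,0,-0.027,0.08,0]]' 
python3 -c "
from h import *
go(.580,-.128,-.009,86.2)
P=cam('wrist'); save(P,'w18.png')"
```

```text
time: 32.08
eef_pos: [0.5822, -0.0995, 0.1203]
tcp_rot: [0.033, 0.999, -0.001, 0.001]
contact_force: [0.0, 0.3, -0.3]
opening: 0.426
finger_force: 61.2
time: 32.5
eef_pos: [0.58, -0.1224, 0.0387]
tcp_rot: [0.032, 1.0, 0.001, -0.001]
contact_force: [0.9, 0.1, 0.8]
opening: 0.429
finger_force: 61.2
shift mm [-0.5 -5.7 47.7] turn 0.2 q6 -1.89 t 32.5
```

View pics/w18.png

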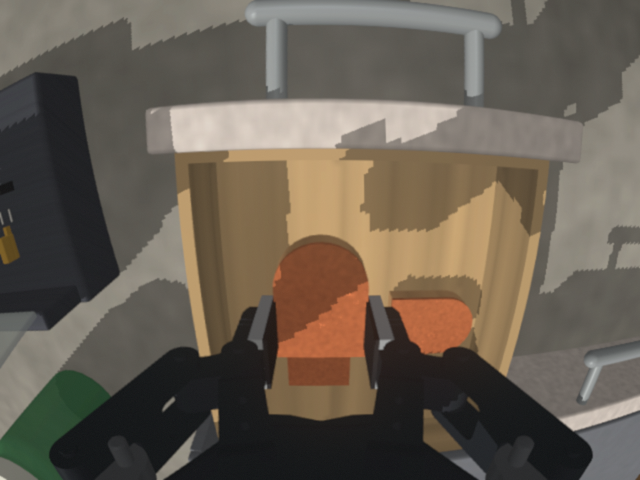

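```bash

python3 -m inch '[[1,0,-0.005,0.02,0],[1,0,-0.005,0.035,0],[1,0,-0.005,0.045,0],[1,0,-0.005,0.048,0],[1,0,-0.005,0.048,0]]' 
python3 -m inch '[[0.51,0,0,0,0],[0.51,0,0,0,0],[0.51,0,0,0,0]]' 
python3 -m inch '[[0.51,0,0,-0.03,0],[0.51,0,0,-0.06,0],[0.51,0,0,-0.1,0],[0.51,0,0,-0.13,0],[0.3,0,0,-0.16,0]]' 
python3 - <<'E'
from h import *
P=cam('wrist'); save(P,'w19.png'); pieces(P,.03)
E
python3 -m inch '[[0.3,0.0,0.19,0,0],[0.3,0.0,0.19,0,0],[0.3,0.0,0.19,0,0],[0.3,0.0,0.19,0,0],[0.3,0.0,0.19,0,0]]' 
python3 -m inch '[[0.3,0,0.18,0,-35],[0.3,0.0,0.18,0,-35],[0.3,0,0.18,0,-35],[0.3,0,0.18,0.0,-35],[0.3,0,0.18,0.0,-35]]' 
python3 -m inch '[[0.3,0,0,0,0],[0.3,0,0,0,0]]' 
python3 - <<'E'
from h import *
P=cam('wrist'); save(P,'w20.png'); pieces(P)
E
```

```text
time: 32.97
eef_pos: [0.581, -0.1275, -0.008]
tcp_rot: [0.031, 1.0, -0.0, 0.0]
contact_force: [-1.0, 0.5, 0.1]
opening: 0.425
finger_force: 61.2
time: 33.22
eef_pos: [0.5818, -0.128, -0.007]
tcp_rot: [0.031, 1.0, -0.0, 0.001]
contact_force: [-0.1, 0.3, 0.0]
opening: 0.489
finger_force: 0.0
time: 33.63
eef_pos: [0.5812, -0.1279, 0.1547]
tcp_rot: [0.031, 1.0, -0.0, 0.001]
contact_force: [1.0, -0.8, 0.4]
opening: 0.611
finger_force: 0.0
piece px [321. 209.] c [ 0.572 -0.128] size [37. 51.] yaw 177.2 grip [ 0.5802 -0.1282] sk -1.5
shift mm [  7.4   1.7 193.1] turn -0.8 q6 -1.89 t 33.7
piece px [400. 255.] c [ 0.618 -0.06 ] size [51. 38.] yaw 85.7 grip [ 0.6179 -0.0676] sk -2.1
shift mm [-26.3  64.5 193.3] turn -89.3 q6 -1.89 t 33.7
piece px [325. 273.] c [ 0.63  -0.128] size [37. 51.] yaw 176.4 grip [ 0.6381 -0.128 ] sk -0.9
shift mm [-50.3   5.5 193.9] turn 0.0 q6 -1.89 t 33.7
time: 34.1
eef_pos: [0.5925, 0.0656, 0.1523]
tcp_rot: [0.03, 1.0, 0.001, 0.001]
contact_force: [0.1, 0.2, -0.1]
opening: 0.701
finger_force: 0.0
time: 34.52
eef_pos: [0.6036, 0.2469, 0.1522]
tcp_rot: [-0.275, 0.961, 0.001, 0.001]
contact_force: [0.1, -0.7, 0.5]
opening: 0.696
finger_force: 0.0
time: 34.68
eef_pos: [0.6038, 0.2422, 0.1517]
tcp_rot: [-0.271, 0.963, -0.0, 0.0]
contact_force: [0.6, -0.6, -0.0]
opening: 0.702
finger_force: 0.0
piece px [22. 19.] c [ 0.577 -0.143] size [42. 49.] yaw 178.2 grip [ 0.5849 -0.1431] sk -1.8
shift mm [ 215.9 -318.3  182.9] turn 33.1 q6 -1.89 t 34.7
piece px [435. 269.] c [0.591 0.359] size [50. 37.] yaw -144.9 grip [0.5971 0.3641] sk -0.8
shift mm [-58.  108.7 182.6] turn -3.8 q6 -1.89 t 34.7
```

```bash

python3 -m inch '[[0.3,-0.058,0.1087,0.03,-3.8],[0.3,-0.058,0.1087,0.06,-3.8],[0.3,-0.058,0.1087,0.09,-3.8],[0.3,-0.058,0.1087,0.1,-3.8],[0.3,-0.058,0.1087,0.1,-3.8]]' 
python3 -m inch '[[0.3,0,0,0.03,0],[0.3,0,0,0.03,0],[0.3,0,0,0.03,0]]' 
python3 - <<'E'
from h import *
P=cam('wrist'); save(P,'w21.png'); pieces(P)
E
```

```text
time: 35.15
eef_pos: [0.591, 0.3637, 0.0416]
tcp_rot: [-0.302, 0.953, -0.0, -0.008]
contact_force: [-1.9, -1.3, -2.4]
opening: 0.7
finger_force: 0.0
time: 35.4
eef_pos: [0.5962, 0.3622, 0.0205]
tcp_rot: [-0.301, 0.954, -0.0, -0.002]
contact_force: [-0.2, -0.7, 0.9]
opening: 0.698
finger_force: 0.0
piece px [325. 267.] c [0.59 0.36] size [51. 37.] yaw -145.1 grip [0.5966 0.3641] sk -0.8
shift mm [ 0.2  1.6 53.6] turn 0.1 q6 -1.78 t 35.5
```

```bash

python3 -m inch '[[0.3,0,0.001,0.03,0],[0.3,0,0.001,0.049,0],[0.3,0,0.001,0.049,0],[0.3,0,0.001,0.049,0]]' 
python3 -m inch '[[1,0,0,0,0],[1,0,0,0,0],[1,0,0,0,0],[1,0,0,0,0]]' 60
python3 -m inch '[[1,0,0,-0.03,0],[1,0,0,-0.06,7],[1,0,0,-0.1,14],[1,0,0,-0.13,21],[1,0,0,-0.15,28]]' 
python3 -m inch '[[1,0,0,0,11],[1,0,-0.04,0,11],[1,0,-0.08,0,11],[1,0,-0.12,0,11],[1,0,-0.12,0,11]]' 
python3 -c "
from h import *
go(.570,-.067,-.010,86.2)"
```

```text
time: 35.78
eef_pos: [0.5969, 0.3646, -0.0262]
tcp_rot: [-0.302, 0.953, -0.0, 0.0]
contact_force: [-0.4, -0.1, 0.6]
opening: 0.7
finger_force: 0.0
time: 36.12
eef_pos: [0.5987, 0.3662, -0.0238]
tcp_rot: [-0.302, 0.953, 0.0, 0.003]
contact_force: [-0.8, -1.6, 6.8]
opening: 0.419
finger_force: 60.9
time: 36.53
eef_pos: [0.5982, 0.3663, 0.1283]
tcp_rot: [-0.06, 0.998, 0.001, 0.003]
contact_force: [0.9, 0.7, 1.0]
opening: 0.423
finger_force: 60.2
time: 36.95
eef_pos: [0.6125, 0.2403, 0.1233]
tcp_rot: [0.036, 0.999, -0.001, 0.001]
contact_force: [0.6, 1.1, -0.2]
opening: 0.417
finger_force: 60.3
shift mm [  20.6 -309.2  134.1] turn -0.3 q6 -1.28 t 37.0
```

```bash

python3 -m inch '[[1,0.01,-0.19,0,0],[1,0.01,-0.19,0,0],[1,0.01,-0.19,0,0],[1,0.01,-0.19,0,0],[1,0.01,-0.19,0,0]]' 
python3 -m inch '[[1,0.01,-0.118,0,0],[1,0.01,-0.118,0,0],[1,0.01,-0.118,0,0],[1,0.01,-0.118,0.03,0],[1,0.01,-0.118,0.06,0]]' 
python3 -m inch '[[1,0,0,0.01,0],[1,0,0,0.01,0]]' 
python3 -c "
from h import *
go(.570,-.066,-.006,86.2)"
```

```text
time: 37.37
eef_pos: [0.5883, 0.0542, 0.1233]
tcp_rot: [0.034, 0.999, -0.001, 0.0]
contact_force: [0.3, 0.1, -0.4]
opening: 0.419
finger_force: 60.3
time: 37.78
eef_pos: [0.5736, -0.0626, 0.0655]
tcp_rot: [0.035, 0.999, -0.001, 0.004]
contact_force: [0.1, 0.5, -1.4]
opening: 0.424
finger_force: 60.3
time: 37.95
eef_pos: [0.5681, -0.0588, 0.0494]
tcp_rot: [0.033, 0.999, 0.001, -0.003]
contact_force: [-0.4, 1.2, -0.7]
opening: 0.422
finger_force: 60.3
shift mm [-2.7 -7.2 55.4] turn -0.0 q6 -1.79 t 38.0
```

Reading still moving; settle, then finish.

```bash

python3 -m inch '[[1,0,0,0.01,0],[1,0,0,0.01,0],[1,0,0,0.01,0]]' 
python3 -c "
from h import *
go(.570,-.066,-.006,86.2)"
```

```text
time: 38.2
eef_pos: [0.5717, -0.0593, 0.0435]
tcp_rot: [0.033, 0.999, -0.0, 0.001]
contact_force: [-0.0, 0.5, -0.4]
opening: 0.419
finger_force: 60.3
shift mm [ 1.3 -6.8 49.5] turn 0.0 q6 -1.79 t 38.2
```

```bash

python3 -m inch '[[1,0.001,-0.007,0.0,0],[1,0.001,-0.007,0.02,0],[1,0.001,-0.007,0.035,0],[1,0.001,-0.007,0.044,0],[1,0.001,-0.007,0.049,0]]' 
python3 -m inch '[[0.53,0,0,0.001,0],[0.53,0,0,0.001,0],[0.53,0,0,0.001,0]]' 
python3 -m inch '[[0.53,0,0,-0.03,0],[0.53,0,0,-0.06,0],[0.53,0,0,-0.1,0],[0.53,0,0,-0.13,0],[0.53,0,0,-0.17,0]]' 
python3 - <<'E'
from h import *
P=cam('wrist'); save(P,'w22.png'); pieces(P,.03)
for r in ctrl.tip_of('right_handle',P)[:1]:
    x=atz(P,r['at'],.0775);print(r,x);go(x[0],x[1],.1,-3.8)
for u in (321,): 
  pass
hs=[(n['at'],np.round(atd(P,n['at']),3)) for n in ctrl.spot_in('piece1',P)[:5]];print(hs)
T=cam('top');print([(n['at'],round(n['score'],2),np.round(atd(T,n['at']),3)) for n in ctrl.spot_in('piece1',T)[:6]])
E
```

```text
time: 38.62
eef_pos: [0.5704, -0.0682, -0.0058]
tcp_rot: [0.033, 0.999, -0.001, 0.001]
contact_force: [-1.2, -4.4, 3.2]
opening: 0.422
finger_force: 65.5
time: 38.87
eef_pos: [0.5704, -0.0698, -0.0065]
tcp_rot: [0.032, 0.999, -0.003, 0.001]
contact_force: [-0.8, -9.0, -2.2]
opening: 0.474
finger_force: 4.9
time: 39.28
eef_pos: [0.5684, -0.0659, 0.1633]
tcp_rot: [0.033, 0.999, 0.001, -0.001]
contact_force: [0.5, -0.3, -0.2]
opening: 0.471
finger_force: 0.0
piece px [316. 208.] c [ 0.56  -0.069] size [36. 51.] yaw 175.2 grip [ 0.5677 -0.0697] sk -1.4
shift mm [  9.1  -2.3 205.2] turn 1.0 q6 -1.80 t 39.3
piece px [251. 226.] c [ 0.571 -0.127] size [38. 52.] yaw 176.7 grip [ 0.5791 -0.1277] sk -1.5
shift mm [ -6.1 -59.4 205.6] turn -0.5 q6 -1.80 t 39.3
piece px [330. 268.] c [ 0.617 -0.059] size [51. 38.] yaw 86.1 grip [ 0.617  -0.0671] sk -1.9
shift mm [-39.8   3.6 205.9] turn -89.9 q6 -1.80 t 39.3
piece px [259. 282.] c [ 0.629 -0.127] size [37. 50.] yaw -6.4 grip [ 0.6206 -0.126 ] sk -2.5
shift mm [-47.3 -55.  206.2] turn 2.6 q6 -1.80 t 39.3
{'at': [269.9, 82.6], 'score': 0.96} [ 0.45844933 -0.0937672   0.0775    ]
shift mm [115.2 -33.6  70.4] turn -90.0 q6 -1.80 t 39.4
[([314.2, 208.0], array([ 0.561, -0.071,  0.029])), ([250.2, 225.5], array([ 0.572, -0.128,  0.03 ])), ([259.9, 279.8], array([ 0.625, -0.126,  0.029])), ([327.0, 267.7], array([ 0.616, -0.064,  0.029]))]
[([333.3, 240.6], 0.46, array([ 0.548, -0.071,  0.028]))]
```

```bash

python3 -m inch '[[0.7,0.112,-0.033,0,35],[0.7,0.112,-0.033,0,35],[0.7,0.112,-0.033,0,35],[0.7,0.112,-0.033,0,35],[0.7,0.112,-0.033,0,35]]' 
python3 -m inch '[[0.7,0,0,0,35],[0.7,0,0,0,35],[0.7,0,0,0,35],[0.7,0,0,0,35],[0.7,0,0,0,35]]' >/dev/null
python3 -m inch '[[0.7,0,0,0,20],[0.7,0,0,0,20],[0.7,0,0,0,20],[0.7,0,0,0,20],[0.7,0,0,0,20]]' 
python3 - <<'E'
from h import *
P=cam('wrist'); save(P,'w23.png')
for r in ctrl.tip_of('right_handle',P)[:1]:
    x=atz(P,r['at'],.0775);print(r,x,atd(P,r['at']));go(x[0],x[1],.022,-3.8)
E
```

```text
time: 39.95
eef_pos: [0.4523, -0.0914, 0.1598]
tcp_rot: [0.336, 0.942, 0.0, -0.003]
contact_force: [0.5, -0.8, 0.6]
opening: 0.303
finger_force: 0.0
time: 40.78
eef_pos: [0.4545, -0.0916, 0.1609]
tcp_rot: [0.729, 0.684, -0.001, -0.002]
contact_force: [-0.4, -0.2, 0.2]
opening: 0.301
finger_force: 0.0
{'at': [323.1, 232.6], 'score': 0.85} [ 0.45698903 -0.09081994  0.0775    ] [ 0.45698363 -0.09092683  0.07715025]
shift mm [  1.    2.3 139.6] turn 0.1 q6 -0.35 t 40.9
```

```bash

python3 -m inch '[[0.7,0.001,0.0025,0.04,0],[0.7,0.001,0.0025,0.08,0],[0.7,0.001,0.0025,0.115,0],[0.7,0.001,0.0025,0.137,0],[0.7,0.001,0.0025,0.139,0]]' 
python3 -m inch '[[0.7,0,0,0,0],[1,0,0,0,0],[1,0,0,0,0],[1,0,0,0,0],[1,0,0,0,0]]' 60
python3 -m inch '[[1,0,0.003,0,0],[1,0,0.008,0,0],[1,0,0.015,0,0],[1,0,0.023,0,0],[1,0,0.031,0,0]]' 
python3 -m inch '[[1,0,0.008,0,0],[1,0,0.016,0,0],[1,0,0.024,0,0],[1,0,0.032,0,0],[1,0,0.04,0,0]]' 
python3 -m inch '[[1,0,0.008,0,0],[1,0,0.016,0,0],[1,0,0.024,0,0],[1,0,0.032,0,0],[1,0,0.04,0,0]]' 
python3 -m inch '[[1,0,0.008,0,0],[1,0,0.016,0,0],[1,0,0.024,0,0],[1,0,0.030,0,0],[1,0,0.035,0,0]]' 
```

```text
time: 41.3
eef_pos: [0.4535, -0.0893, 0.0183]
tcp_rot: [0.73, 0.684, -0.002, -0.005]
contact_force: [-0.8, 0.3, 1.0]
opening: 0.301
finger_force: 0.0
time: 41.72
eef_pos: [0.4592, -0.0917, 0.0251]
tcp_rot: [0.73, 0.683, 0.001, 0.001]
contact_force: [0.3, 1.6, 0.7]
opening: 0.103
finger_force: 58.5
time: 42.13
eef_pos: [0.4907, -0.0937, 0.0251]
tcp_rot: [0.73, 0.683, 0.001, 0.001]
contact_force: [-2.2, 1.6, 5.3]
opening: 0.103
finger_force: 59.3
time: 42.55
eef_pos: [0.5307, -0.0963, 0.0251]
tcp_rot: [0.73, 0.683, 0.001, 0.001]
contact_force: [-2.1, 0.2, 5.7]
opening: 0.103
finger_force: 59.2
time: 42.97
eef_pos: [0.5706, -0.0989, 0.0252]
tcp_rot: [0.73, 0.683, 0.001, 0.001]
contact_force: [-2.6, 1.7, 5.3]
opening: 0.1
finger_force: 59.2
time: 43.38
eef_pos: [0.6057, -0.1011, 0.0251]
tcp_rot: [0.73, 0.683, 0.001, 0.001]
contact_force: [-1.7, 1.0, 6.1]
opening: 0.106
finger_force: 59.3
```

```bash

python3 -m inch '[[1,0,0.004,0,0],[1,0,0.008,0,0],[1,0,0.012,0,0],[1,0,0.014,0,0],[1,0,0.014,0,0]]' 
python3 -m inch '[[1,0,0.002,0,0],[1,0,0.004,0,0],[1,0,0.006,0,0],[1,0,0.006,0,0]]' 
```

```text
time: 43.8
eef_pos: [0.6199, -0.102, 0.0252]
tcp_rot: [0.73, 0.683, 0.001, 0.002]
contact_force: [-0.2, 1.0, 4.5]
opening: 0.1
finger_force: 59.2
time: 44.13
eef_pos: [0.6208, -0.102, 0.0251]
tcp_rot: [0.73, 0.684, -0.003, -0.004]
contact_force: [-14.0, 1.5, 14.2]
opening: 0.104
finger_force: 60.3
```

```bash

python3 -m inch '[[0.7,0,-0.006,0,0],[0.7,0,-0.006,0,0],[0.7,0,-0.006,0,0],[0.7,0,-0.006,-0.03,0],[0.7,0,-0.006,-0.07,0]]' 
python3 -m inch '[[0.58,0,-0.03,-0.04,0],[0.58,-0.03,-0.06,-0.07,0],[0.58,-0.06,-0.08,-0.08,0],[0.58,-0.09,-0.09,-0.08,0],[0.58,-0.12,-0.09,-0.08,0]]' 
python3 -m inch '[[0.58,-0.15,0.01,0,-8],[0.58,-0.15,0.01,0,-8],[0.58,-0.15,0.01,0,-8],[0.58,-0.15,0.01,0,-8],[0.58,-0.15,0.01,0,-8]]' 
python3 - <<'E'
from h import *
np.set_printoptions(precision=4,suppress=True)
T=cam('top')
for q in('left_handle','right_handle'):
  for r in ctrl.tip_of(q,T)[:1]: print(q,r,atz(T,r['at'],.0775))
P=cam('wrist'); save(P,'w24.png')
for q,z in(('fader_top',.075),('tab',.045),('cover_edge',.18),('control_box',0)):
  for r in ctrl.tip_of(q,P)[:2]: print(q,r,atz(P,r['at'],z),atd(P,r['at']))
go(.518,-.409,.1,4.5)
E
```

```text
time: 44.55
eef_pos: [0.6143, -0.1008, 0.0887]
tcp_rot: [0.73, 0.683, -0.002, -0.005]
contact_force: [0.1, 0.5, 0.8]
opening: 0.3
finger_force: 0.0
time: 44.97
eef_pos: [0.5191, -0.2175, 0.1762]
tcp_rot: [0.73, 0.683, 0.0, 0.002]
contact_force: [0.4, 0.4, -1.2]
opening: 0.42
finger_force: 0.0
time: 45.38
eef_pos: [0.5194, -0.3716, 0.1731]
tcp_rot: [0.683, 0.731, -0.001, 0.001]
contact_force: [-0.6, 1.0, 0.1]
opening: 0.42
finger_force: 0.0
left_handle {'at': [266.8, 200.8], 'score': 0.63} [0.6382 0.0812 0.0775]
right_handle {'at': [348.2, 206.6], 'score': 0.79} [ 0.6221 -0.1049  0.0775]
fader_top {'at': [318.5, 278.1], 'score': 0.88} [ 0.522  -0.4072  0.075 ] [ 0.522  -0.4073  0.0749]
tab {'at': [357.4, 159.5], 'score': 0.66} [ 0.5468 -0.3142  0.045 ] [ 0.5456 -0.3131  0.0565]
tab {'at': [481.4, 271.9], 'score': 0.52} [ 0.6755 -0.4054  0.045 ] [ 0.6021 -0.3509  0.183 ]
cover_edge {'at': [481.0, 272.4], 'score': 0.67} [ 0.6035 -0.3524  0.18  ] [ 0.6019 -0.3511  0.1831]
control_box {'at': [323.1, 200.3], 'score': 0.81} [ 0.5226 -0.3598  0.    ] [ 0.5216 -0.3503  0.0448]
shift mm [-44.   -5.7  73.7] turn -0.2 q6 -0.85 t 45.8
```

```bash
cat >> h.py <<'E'
def fcloud(P):
    v,u=np.mgrid[:480,:640];x=(u-P['cx'])/P['fx'];y=(v-P['cy'])/P['fy'];r=np.hypot(x,y)+1e-9
    D=np.stack([x/r*np.tan(r),y/r*np.tan(r),np.ones_like(r)],-1)*P['depth'][...,None]; A,o=pose(P); C=D@A.T+o; C[P['depth']<=0]=np.nan; return C
def boxstuff():
    P=cam('wrist'); C=fcloud(P); I=P['pixels'].astype(int); out=[]
    k=(C[...,2]>.070)&(C[...,2]<.079)&(np.hypot(C[...,0]-.52,C[...,1]+.36)<.1)&(C[...,0]<.545); print('grip',rect(C[k][:,:2]),k.sum(),np.median(C[k][:,:2],0))
    t=(I[...,0]-I[...,2]>50)&(C[...,2]>.04)&(C[...,2]<.065)&(np.hypot(C[...,0]-.545,C[...,1]+.314)<.03)
    t2=t&(C[...,2]>.054); print('tab',t.sum(),rect(C[t][:,:2]),'top',t2.sum(),rect(C[t2][:,:2]) if t2.any() else '')
    k=(C[...,2]>.041)&(C[...,2]<.049)&(np.hypot(C[...,0]-.52,C[...,1]+.36)<.13); print('panel',rect(C[k][:,:2]))
    return P
E
python3 -m inch '[[0.58,-0.03,-0.003,0.0,0],[0.58,-0.03,-0.003,0,0],[0.58,-0.03,-0.003,0,0]]' >/dev/null
python3 - <<'E'
from h import *
boxstuff(); go(.52,-.408,.023,4.5)
E
```

```text
grip (array([ 518.3, -408.9]), array([23.4, 17.4]), 4.69) 669 [ 0.51854111 -0.40821678]
tab 174 (array([ 545.3, -313.7]), array([22.2,  5.7]), 4.41) top 143 (array([ 546.6, -313.8]), array([16.1,  5.5]), 5.6)
panel (array([ 520.3, -360.1]), array([132.8, 189.3]), 4.08)
shift mm [-12.4  -0.2 150.6] turn -0.3 q6 -0.88 t 46.1
```

```bash

python3 -m inch '[[0.58,-0.013,-0.002,0.03,-0.3],[0.58,-0.013,-0.002,0.07,-0.3],[0.58,-0.013,-0.002,0.1,-0.3],[0.58,-0.013,-0.002,0.13,-0.3],[0.58,-0.013,-0.002,0.149,-0.3]]' 
python3 -m inch '[[0.58,0,0,0,0],[1,0,0,0,0],[1,0,0,0,0],[1,0,0,0,0],[1,0,0,0,0]]' 30
python3 -m inch '[[1,0.005,0,0,0],[1,0.012,0,0,0],[1,0.02,0,0,0],[1,0.028,0,0,0],[1,0.036,0,0,0]]' 
python3 -m inch '[[1,0.008,0,0,0],[1,0.016,0,0,0],[1,0.024,0,0,0],[1,0.032,0,0,0],[1,0.040,0,0,0]]' 
python3 -m inch '[[1,0.006,0,0,0],[1,0.010,0,0,0],[1,0.013,0,0,0],[1,0.0155,0,0,0],[1,0.0155,0,0,0]]' 
python3 - <<'E'
from h import *
boxstuff(); go(.511,-.3166,.023,4.6)
E
```

```text
time: 46.5
eef_pos: [0.5168, -0.4066, 0.0209]
tcp_rot: [0.679, 0.735, 0.0, -0.002]
contact_force: [-0.5, 0.3, -0.7]
opening: 0.42
finger_force: 0.0
time: 46.92
eef_pos: [0.5176, -0.4081, 0.024]
tcp_rot: [0.679, 0.734, 0.0, -0.001]
contact_force: [-0.6, 1.3, -9.2]
opening: 0.276
finger_force: 36.2
time: 47.33
eef_pos: [0.5148, -0.3721, 0.024]
tcp_rot: [0.679, 0.734, -0.0, -0.0]
contact_force: [-0.5, -1.0, -13.4]
opening: 0.272
finger_force: 35.7
time: 47.75
eef_pos: [0.5117, -0.3323, 0.024]
tcp_rot: [0.679, 0.734, 0.0, -0.001]
contact_force: [0.1, -1.3, -16.0]
opening: 0.268
finger_force: 35.4
time: 48.17
eef_pos: [0.5105, -0.317, 0.0241]
tcp_rot: [0.679, 0.734, 0.0, -0.001]
contact_force: [-0.5, 1.1, -17.3]
opening: 0.276
finger_force: 35.3
grip (array([ 511.3, -317.3]), array([50.8, 23.2]), 4.44) 3266 [ 0.51121807 -0.31336127]
tab 897 (array([ 545.5, -313.5]), array([23.6,  7.3]), 6.05) top 483 (array([ 546.9, -313.2]), array([16.1,  6.8]), 0.02)
panel (array([ 519.8, -340. ]), array([138. , 154.7]), 2.14)
shift mm [0.4 0.5 1.1] turn -0.1 q6 -0.80 t 48.2
```

```bash

python3 -m inch '[[0.55,0,0,0,0],[0.55,0,0,0,0],[0.55,0,0,0,0],[0.55,0,0,-0.03,0],[0.55,0,0,-0.06,0]]' 
python3 -m inch '[[0.55,-0.03,-0.01,-0.04,0],[0.55,-0.06,-0.01,-0.08,0],[0.55,-0.06,-0.01,-0.1,0],[0.55,-0.06,-0.01,-0.1,0],[0.55,-0.06,-0.01,-0.1,0]]' 
python3 - <<'E'
from h import *
boxstuff(); P=boxstuff()
save(P,'w25.png')
T=cam('top');C=cloud(T);Z=C[...,2];k=np.zeros(Z.shape,bool);k[195:235,405:525]=1;k&=Z>.1;
print('cover top',rect(C[k][:,:2]),np.nanmax(Z[k]))
E
```

```text
time: 48.63
eef_pos: [0.5114, -0.3187, 0.0864]
tcp_rot: [0.679, 0.734, 0.0, 0.0]
contact_force: [0.2, -1.5, 0.5]
opening: 0.452
finger_force: 0.0
time: 49.05
eef_pos: [0.5081, -0.3822, 0.1918]
tcp_rot: [0.679, 0.734, -0.0, 0.006]
contact_force: [-0.5, -1.3, -0.3]
opening: 0.452
finger_force: 0.0
grip (array([ 511.1, -318.7]), array([22.7, 16.6]), 4.68) 642 [ 0.51104136 -0.31863564]
tab 155 (array([ 544. , -313.8]), array([20.1,  5.2]), 5.71) top 129 (array([ 546.4, -313.6]), array([15.3,  5.2]), 5.67)
panel (array([ 523. , -360.1]), array([137.2, 189.6]), 4.51)
grip (array([ 511.5, -318.7]), array([23.3, 17.3]), 4.69) 679 [ 0.51121085 -0.31857197]
tab 166 (array([ 544.6, -313.2]), array([ 6.6, 20.3]), 88.21) top 138 (array([ 546.7, -313.5]), array([15.9,  5.9]), 4.61)
panel (array([ 523.3, -359.5]), array([138.1, 188.9]), 4.34)
cover top (array([ 571. , -356.7]), array([ 92.2, 171.4]), 4.36) 0.5197554837267815
```

```bash

python3 -m inch '[[0.55,0.06,0.01,0.04,0],[0.55,0.06,0.01,0.08,0],[0.55,0.06,0.01,0.12,0],[0.55,0.06,0.01,0.15,0],[0.55,0.06,0.01,0.159,0]]' 
python3 -m inch '[[0.55,0,0,0,0],[1,0,0,0,0],[1,0,0,0,0],[1,0,0,0,0],[1,0,0,0,0]]' 30
python3 -m inch '[[1,0.001,0,0,0],[1,0.002,0,0,0],[1,0.0027,0,0,0],[1,0.0027,0,0,0]]'
python3 -m inch '[[0.55,0,0,0,0],[0.55,0,0,0,0],[0.55,0,0,0,0],[0.55,0,0,-0.03,0],[0.55,0,0,-0.06,0]]' 
python3 -m inch '[[0.55,-0.03,-0.01,-0.04,0],[0.55,-0.06,-0.01,-0.08,0],[0.55,-0.06,-0.01,-0.1,0],[0.55,-0.06,-0.01,-0.1,0],[0.55,-0.06,-0.01,-0.1,0]]' 
python3 - <<'E'
from h import *
boxstuff(); boxstuff()
E
```

```text
time: 49.62
eef_pos: [0.5064, -0.3124, 0.0173]
tcp_rot: [0.678, 0.735, -0.0, -0.007]
contact_force: [-0.8, 0.2, -0.7]
opening: 0.455
finger_force: 0.0
time: 50.03
eef_pos: [0.5106, -0.3175, 0.0251]
tcp_rot: [0.679, 0.734, 0.0, -0.0]
contact_force: [0.8, -0.1, -11.6]
opening: 0.267
finger_force: 35.6
time: 50.37
eef_pos: [0.5103, -0.3149, 0.0251]
tcp_rot: [0.679, 0.734, 0.0, -0.0]
contact_force: [0.6, -0.3, -13.6]
opening: 0.274
finger_force: 35.4
time: 50.78
eef_pos: [0.5103, -0.3151, 0.0862]
tcp_rot: [0.679, 0.734, -0.0, -0.001]
contact_force: [-0.4, -0.7, 0.1]
opening: 0.45
finger_force: 0.0
time: 51.2
eef_pos: [0.5075, -0.3788, 0.1917]
tcp_rot: [0.679, 0.734, -0.0, 0.005]
contact_force: [-0.6, 0.1, -1.3]
opening: 0.446
finger_force: 0.0
grip (array([ 511.5, -316.4]), array([23.5, 17.3]), 5.72) 646 [ 0.51116236 -0.31643358]
tab 161 (array([ 544.5, -313.2]), array([ 6.7, 20.4]), 88.76) top 136 (array([ 546.6, -313.4]), array([16. ,  5.9]), 3.71)
panel (array([ 523. , -359.9]), array([137.5, 189.4]), 4.1)
grip (array([ 511.6, -316.3]), array([23.3, 16.6]), 4.67) 661 [ 0.51123224 -0.31634178]
tab 173 (array([ 544.1, -314.2]), array([20.2,  6.9]), 5.25) top 133 (array([ 546.3, -313.3]), array([15.7,  5.8]), 3.96)
panel (array([ 523.5, -359.8]), array([138.4, 188.4]), 4.48)
```

```bash

python3 -m inch '[[1,0,0,-0.04,0],[1,0.017,0.03,-0.05,0],[1,0.017,0.07,-0.05,0],[1,0.017,0.11,-0.05,0],[1,0.017,0.13,-0.05,0]]' 40
python3 -m inch '[[1,0,0,0,0],[1,0,0,0,0],[1,0,0,0,0]]' 
python3 - <<'E'
from h import *
go(.633,-.351,.130,4.5)
P=cam('wrist');C=fcloud(P)
k=(np.hypot(C[...,0]-.60,C[...,1]+.35)<.09)&(C[...,2]>.1)&(C[...,2]<.21)&(C[...,0]<.64)
print(rect(C[k][:,:2]),np.nanmax(C[k][:,2]),np.percentile(C[k][:,0],[2,50,98]))
print([(r,atd(P,r['at'])) for r in ctrl.tip_of('cover_edge',P)[:1]])
E
```

```text
time: 51.72
eef_pos: [0.6365, -0.3464, 0.2337]
tcp_rot: [0.678, 0.735, 0.0, -0.001]
contact_force: [-0.4, 0.5, 0.0]
opening: -0.001
finger_force: 0.0
time: 51.97
eef_pos: [0.6327, -0.348, 0.2337]
tcp_rot: [0.679, 0.734, -0.0, -0.002]
contact_force: [-0.5, -0.4, 0.6]
opening: 0.001
finger_force: 0.0
shift mm [ -3.2   0.3 103.7] turn 0.0 q6 -0.72 t 52.0
(array([ 599.9, -350.8]), array([ 34.4, 163. ]), 4.36) 0.19161904308482913 [0.58135081 0.59883991 0.6161811 ]
[({'at': [294.1, 249.0], 'score': 0.97}, array([ 0.61623638, -0.35087659,  0.17923163]))]
```

```bash

python3 -m inch '[[1,-0.003,0.006,0,0],[1,-0.003,0.006,0.03,0],[1,-0.003,0.006,0.06,0],[1,-0.003,0.006,0.09,0],[1,-0.003,0.006,0.104,0]]' 
python3 -m inch '[[1,0,-0.015,0,0],[1,0,-0.026,0,0],[1,0,-0.036,0,0],[1,0,-0.046,-0.001,0],[1,0,-0.0565,-0.001,0]]' 
python3 -m inch '[[1,0,-0.01,0.002,0],[1,0,-0.02,0.005,0],[1,0,-0.029,0.009,0]]' 
python3 - <<'E'
from h import *
go(.552,-.358,.122,4.5)
P=cam('wrist'); print([(r,atd(P,r['at'])) for r in ctrl.tip_of('cover_edge',P)[:1]])
E
```

```text
time: 52.48
eef_pos: [0.6376, -0.3505, 0.1268]
tcp_rot: [0.679, 0.734, -0.0, -0.003]
contact_force: [-1.3, 0.3, -1.4]
opening: -0.004
finger_force: 0.0
time: 52.9
eef_pos: [0.5834, -0.3564, 0.1338]
tcp_rot: [0.679, 0.734, 0.0, 0.001]
contact_force: [0.6, 0.0, -1.0]
opening: 0.001
finger_force: 0.3
time: 53.15
eef_pos: [0.554, -0.3585, 0.1242]
tcp_rot: [0.679, 0.734, -0.0, 0.001]
contact_force: [0.3, 0.3, 0.9]
opening: -0.001
finger_force: 0.4
shift mm [ 0.7 -2.   2.2] turn -0.0 q6 -0.81 t 53.1
[({'at': [276.7, 327.3], 'score': 0.83}, array([ 0.53743848, -0.35674666,  0.17397355]))]
```

```bash

python3 -m inch '[[1,0,-0.011,0.007,0],[1,0,-0.019,0.014,0],[1,0,-0.026,0.020,0],[1,0,-0.032,0.028,0],[1,0,-0.038,0.037,0]]' 
python3 -m inch '[[1,0,-0.005,0.01,0],[1,0,-0.008,0.02,0],[1,0,-0.01,0.027,0]]' 
python3 - <<'E'
from h import *
go(.505,-.3615,.057,4.5)
P=cam('wrist'); print([(r,atd(P,r['at'])) for r in ctrl.tip_of('cover_edge',P)[:1]])
E
```

```text
time: 53.67
eef_pos: [0.5165, -0.3611, 0.0861]
tcp_rot: [0.679, 0.734, 0.0, 0.0]
contact_force: [1.7, 0.6, 0.8]
opening: 0.001
finger_force: 0.6
time: 53.92
eef_pos: [0.5071, -0.3618, 0.06]
tcp_rot: [0.679, 0.734, 0.001, 0.0]
contact_force: [-2.3, 9.2, 32.7]
opening: -0.002
finger_force: 16.1
shift mm [ 0.4 -2.1  3. ] turn -0.0 q6 -0.86 t 53.9
[({'at': [255.6, 309.7], 'score': 0.89}, array([ 0.4797366 , -0.36189327,  0.09409194]))]
```

```bash

python3 -m inch '[[1,0,0,0,0],[1,0,0,0,0]]' 
python3 - <<'E'
from h import *
P=cam('wrist'); C=fcloud(P); A=np.radians(4.4); ex=np.array([np.cos(A),np.sin(A)]);ey=np.array([-ex[1],ex[0]])
d=C[...,:2]-np.array([.5235,-.36]); X=d@ex*1000; Y=d@ey*1000
for y in (-75,-60,40,60,75):
    print(y,[(x,round(float(np.nanmedian(C[...,2][k]))*1000) if False else np.round(np.nanpercentile(C[...,2][k]*1000,[10,50,90]),0)) for x in range(-55,60,15) for k in [(abs(X-x)<3)&(abs(Y-y)<4)&(C[...,2]>.02)&(C[...,2]<.15)] if k.sum()>5])
print(P['pixels'].shape)
E
```

```text
time: 54.18
eef_pos: [0.5072, -0.3617, 0.0603]
tcp_rot: [0.679, 0.734, 0.0, -0.0]
contact_force: [-1.2, 2.3, 6.8]
opening: 0.003
finger_force: 3.2
-75 []
-60 [(-10, array([90., 91., 91.])), (35, array([86., 86., 87.]))]
40 [(-40, array([92., 94., 94.])), (-25, array([91., 92., 93.])), (-10, array([90., 90., 91.])), (5, array([88., 89., 90.])), (20, array([87., 88., 89.])), (35, array([86., 87., 87.])), (50, array([84., 85., 86.]))]
60 [(-40, array([92., 93., 94.])), (-25, array([91., 92., 93.])), (-10, array([90., 91., 91.])), (5, array([88., 89., 90.])), (20, array([87., 88., 89.])), (35, array([86., 87., 87.])), (50, array([84., 85., 86.]))]
75 [(-40, array([93., 93., 94.])), (-25, array([91., 92., 93.])), (-10, array([90., 91., 91.])), (5, array([88., 89., 90.])), (20, array([87., 88., 89.])), (35, array([86., 87., 87.])), (50, array([84., 85., 86.]))]
(480, 640, 3)
```

```bash

python3 -m inch '[[1,0,-0.001,0.001,0],[1,0,-0.002,0.002,0],[1,0,-0.003,0.003,0],[1,0,-0.003,0.004,0],[1,0,-0.003,0.005,0]]' 
python3 -m inch '[[1,0,0,0.001,0],[1,0,0,0.002,0],[1,0,0,0.003,0],[1,0,0,0.004,0],[1,0,0,0.004,0]]' 
python3 -c "
from h import *
P=cam('wrist'); print([(r,atd(P,r['at'])) for r in ctrl.tip_of('cover_edge',P)[:1]])"
```

```text
time: 54.65
eef_pos: [0.5072, -0.3619, 0.0596]
tcp_rot: [0.679, 0.734, 0.002, 0.002]
contact_force: [-0.8, 9.5, 23.2]
opening: -0.004
finger_force: 11.6
time: 55.07
eef_pos: [0.5053, -0.3623, 0.0534]
tcp_rot: [0.679, 0.734, 0.001, 0.001]
contact_force: [-1.1, 4.2, 13.6]
opening: -0.004
finger_force: 7.1
[({'at': [262.0, 307.2], 'score': 0.69}, array([ 0.48032402, -0.36217583,  0.08507664]))]
```

```bash

python3 -m inch '[[1,0,0,0.001,0],[1,0,0,0.0015,0],[1,0,0,0.0015,0]]' 
python3 -m inch '[[1,0,0,-0.005,0],[1,0,0,-0.015,0],[1,0,0,-0.04,0],[1,0,0,-0.08,0],[1,0,0,-0.12,0]]' 
python3 -m inch '[[1,0,-0.02,-0.02,0],[1,0,-0.02,-0.02,0],[1,0,-0.02,-0.02,0],[1,0,-0.02,-0.02,0]]' 
python3 - <<'E'
from h import *
np.set_printoptions(precision=3,suppress=True)
P=cam('wrist'); print([(r,atd(P,r['at'])) for r in ctrl.tip_of('cover_edge',P)[:2]])
C=fcloud(P);k=(np.hypot(C[...,0]-.52,C[...,1]+.36)<.05);print('cover z',np.nanpercentile(C[k][:,2],[5,50,95]))
for n in ('top','side'):
  T=cam(n)
  for q,z in(('left_handle',.0775),('right_handle',.0775),('piece1',.015),('jar',0),('pot1',0),('pot_lid',0),('brush',.01)):
    print(n,q,[(np.round(r['at']),round(r['score'],2),atd(T,r['at'])) for r in ctrl.tip_of(q,T)[:3] if r['score']>.4])
print(tool()[0],ctrl.get_state()['contact_force'])
E
```

```text
time: 55.42
eef_pos: [0.5053, -0.3623, 0.0533]
tcp_rot: [0.679, 0.734, 0.001, 0.001]
contact_force: [-4.2, 7.0, 19.8]
opening: -0.002
finger_force: 9.8
time: 55.83
eef_pos: [0.502, -0.3608, 0.1671]
tcp_rot: [0.679, 0.734, -0.0, -0.003]
contact_force: [0.1, -0.1, 0.6]
opening: 0.0
finger_force: 0.0
time: 56.17
eef_pos: [0.4831, -0.3629, 0.187]
tcp_rot: [0.679, 0.734, 0.0, -0.002]
contact_force: [-0.6, -0.4, -1.1]
opening: 0.002
finger_force: 0.0
[({'at': [315.6, 225.8], 'score': 0.65}, array([ 0.48 , -0.362,  0.086]))]
cover z [0.084 0.284 0.313]
top left_handle [(array([266., 201.]), 0.62, array([0.637, 0.084, 0.075]))]
top right_handle [(array([349., 206.]), 0.77, array([ 0.624, -0.108,  0.075]))]
top piece1 []
top jar [(array([442., 173.]), 0.95, array([ 0.694, -0.317,  0.096]))]
top pot1 [(array([197., 176.]), 0.83, array([0.701, 0.247, 0.057])), (array([226., 339.]), 0.8, array([0.321, 0.183, 0.031])), (array([157., 192.]), 0.75, array([0.665, 0.338, 0.059]))]
top pot_lid [(array([385., 329.]), 0.73, array([ 0.337, -0.191,  0.011]))]
top brush [(array([139., 343.]), 0.6, array([0.314, 0.391, 0.017]))]
side left_handle []
side right_handle [(array([308., 223.]), 0.72, array([ 0.648, -0.164,  0.041]))]
side piece1 []
side jar [(array([309., 205.]), 0.91, array([ 0.695, -0.311,  0.023]))]
side pot1 [(array([227., 315.]), 0.97, array([0.697, 0.283, 0.026])), (array([392., 327.]), 0.73, array([0.318, 0.203, 0.018])), (array([223., 345.]), 0.66, array([0.66 , 0.372, 0.023]))]
side pot_lid [(array([412., 243.]), 0.71, array([ 0.327, -0.175,  0.015])), (array([393., 328.]), 0.46, array([0.315, 0.202, 0.014]))]
side brush [(array([380., 393.]), 0.74, array([0.303, 0.401, 0.021]))]
[ 0.484 -0.364  0.189] [-0.118  0.058 -0.   ]
```

```bash

python3 -m inch '[[1,0.04,0,-0.03,0],[1,0.08,0,-0.03,0],[1,0.12,0,-0.03,0],[1,0.16,0,-0.03,0],[1,0.18,0,-0.03,0]]' 
python3 -m inch '[[1,0.13,0.08,0,0],[1,0.13,0.08,0,0],[1,0.13,0.08,0,0],[1,0.13,0.08,0,0],[1,0.13,0.08,0,0]]' >/dev/null
python3 -m inch '[[1,0,0,0,0],[1,0,0,0,0],[1,0,0,0,0]]' 
python3 - <<'E'
from h import *
np.set_printoptions(precision=4,suppress=True)
P=cam('wrist');C=fcloud(P);a=np.radians(-3.8);ex=np.array([np.cos(a),np.sin(a)]);ey=np.array([-ex[1],ex[0]])
d=C[...,:2]-np.array([.6208,-.102]);X=d@ex*1000;Y=d@ey*1000;Z=C[...,2]*1000
for n,y in(('R',0),('L',187)):
    b=(Z>66)&(Z<82)&(abs(Y-y)<30)&(X>-20)&(X<20); f=(Z>78)&(Z<88)&(abs(Y-y)<30)&(X>22)&(X<100)
    print(n,b.sum(),np.round(np.percentile(X[b],[5,50,95]),1) if b.any() else '',f.sum(),np.round(np.percentile(X[f],[0,1,5]),1) if f.any() else '')
E
```

```text
time: 57.48
eef_pos: [0.4692, -0.1807, 0.2193]
tcp_rot: [0.678, 0.735, 0.001, -0.0]
contact_force: [0.0, -0.1, -0.4]
opening: -0.003
finger_force: 0.0
time: 58.15
eef_pos: [0.539, -0.0492, 0.219]
tcp_rot: [0.679, 0.734, -0.0, 0.0]
contact_force: [0.6, -0.3, -0.6]
opening: 0.001
finger_force: 0.0
R 680 [-5.5 -1.5  4.2] 3427 [34.1 35.1 36.8]
L 831 [-4.7 -0.7  5. ] 4081 [34.7 35.6 37.4]
```

```bash
python3 -c "
from h import *
print(ctrl.sign_off())"
```

```text
the job is handed in; nothing more can be done
None
```

The job is handed in at about 58 s: both drawers measure shut, all four pieces were lying flat, painted side up and apart in the right drawer just before I shut it, the slider grip is level with the tab to under 1 mm, the cover stays down on its own, and the bystanders I could check haven't moved; the gripper did catch the chest edge once, at about 37 N.

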